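# Change over a push-latch resting drawer of bean-milk bars and start its timer

### The job

Change over the resting drawer: press the plain metal drawer front so that its push-push latch lets go, draw the drawer right out, take the rested bean-milk bar that is in it out onto the white cutting board, and lay every fresh bar from the board flat on the drawer's floor, one to a lane. Then push the drawer home so that it latches and stays shut by itself (look whether it did). Only then start the timer: with its back braced against the black rubber strip on the fixed steel panel beside the drawer, press the green bar on its front fully in and let it come out again. Never press the green bar while the drawer is open, leave the timer standing upright and the rested bar flat on the board, and do not disturb the flour shaker.

Things in the scene. Friction and masses are not known exactly. Their poses are not given: they have to be found in the camera images.
- drawer (a joint): Drawer position, m, growing as it comes out. 0 = shut and latched (start), -0.0085 = pressed in to its stop, about 0.057 = where the spring leaves it after release, 0.172 = fully out. Push-push: pressed below -0.007 and let go, a latched drawer is sprung out and a loose one latches at 0; a shorter press does nothing. Spring 7 N near shut, none past 0.055; friction 1.2 N; pressing it home takes 9 to 10 N
- drawer_front (a point): Middle of the outer face of the plain metal drawer front (small grey press mark, no handle; moves with the drawer), 40 mm above the counter. x into the box along the travel, y left, z up. Front 243 mm wide, 12 mm thick, from 10 to 66 mm above the counter. Once sprung out, a gap of over 60 mm between front and box takes closed fingertips to draw it out, in an outer lane (a bar may fill the middle one)
- drawer_floor (a point): Middle of the drawer's inner floor (moves with it), 18 mm above the counter; axes as drawer_front. Inside 166 (x) by 230 mm (y). Two ribs along x, 6 mm wide, 8 mm high, at y = -39 and +39 mm make three lanes, each 73 mm wide, middles at y = -78, 0, +78 mm. Side walls 10 mm high, rear wall 28. 95 mm behind the outer face of the front; fully out, the box's edge is 99 mm behind this point
- resting_box: Low stainless drawer unit, 222 mm deep, 360 wide, 70 high, fixed. Origin at the middle of its front lower edge, on the counter; x into the box, y left, z up. Drawer front: right-hand two thirds; fixed panel: left-hand third. A tape roll and a brush lie on its roof, up to 95 mm above the counter
- stop_face (a point): Middle of the outer face of the black rubber strip on the fixed panel left of the drawer, 24 mm above the counter. x into the box, square to the strip, y left. Strip 104 mm wide (y), 20 mm high, 3 mm proud of the panel
- stop_panel: The fixed steel panel that carries the rubber strip (stop_face), 107 mm wide, top at 68 mm; part of the box. Origin on the counter, 25 mm behind the strip's face; axes as resting_box
- timer: Loose white electronic kitchen timer, 52 mm deep (x), 58 wide (y), 40 high, 0.14 kg. Origin at the middle of its underside. The green start bar is on its front (-x side); its flat back (+x side) goes against the stop. Can be gripped from above across the 58 mm (y)
- start_bar_face (a point): Middle of the outer face of the timer's green start bar: 35 mm in front of the timer's origin, 21 mm up when not pressed. The bar is 36 mm wide, 17 mm high, 9 mm proud of the front, and is pressed along the timer's +x
- start_bar (a joint): How far the start bar is pressed, m: 0 out, 0.005 fully in; it springs back. Gives from about 2 N, fully in at 6 N. The loose timer slides away at about 1 N unless its back is against something
- board: White cutting board, 340 mm (x) by 190 mm (y), 12 mm thick, fixed. Origin at the middle of its underside
- bar_1: A fresh bar of set bean-milk block: white with purple-brown bean flecks, 47 x 152 x 34 mm, about 0.24 kg, firm. Origin at the middle of its underside, its y axis along the 152 mm, z up. Lies on the board at the start; pinch it from above across the 47 mm (its x axis). Goes into the drawer. Absent (None) in some starts
- bar_2: A second fresh bar of set bean-milk block: white with purple-brown bean flecks, 47 x 152 x 34 mm, about 0.24 kg, firm. Origin at the middle of its underside, its y axis along the 152 mm, z up. Lies on the board at the start; pinch it from above across the 47 mm (its x axis). Goes into the drawer. Absent (None) in some starts
- bar_3: A third fresh bar of set bean-milk block: white with purple-brown bean flecks, 47 x 152 x 34 mm, about 0.24 kg, firm. Origin at the middle of its underside, its y axis along the 152 mm, z up. Lies on the board at the start; pinch it from above across the 47 mm (its x axis). Goes into the drawer. Absent (None) in some starts
- rested_bar: The bar that lies in the drawer at the start, in its middle lane, long side along the travel, its end 2 to 12 mm behind the front; otherwise just like the others, 47 x 152 x 34 mm, 0.24 kg, origin at the middle of its underside, y along the 152 mm. It goes out onto the board
- flour_shaker: Steel flour shaker, 61 mm across, 84 mm high, standing loose behind the board. Origin under its middle. Leave alone

How it is judged:
On the way, in this order (a step that is already met when the one before it is completed fails the run):
1. the drawer's latch has let go and the drawer has come out (value of joint drawer above 0.03 m), for 0.2 s.
2. every new bar lies flat on the drawer's floor and the rested bar flat on the board (x of bar_1 in the frame of drawer_floor between -0.014 and 0.014 m and y of bar_1 in the frame of drawer_floor between -0.1 and 0.1 m and z of bar_1 in the frame of drawer_floor between -0.005 and 0.006 m and angle between each of bar_1, bar_2, bar_3, rested_bar's own z axis and vertical below 0.09 rad and x of bar_2 in the frame of drawer_floor between -0.014 and 0.014 m and y of bar_2 in the frame of drawer_floor between -0.1 and 0.1 m and z of bar_2 in the frame of drawer_floor between -0.005 and 0.006 m and x of bar_3 in the frame of drawer_floor between -0.014 and 0.014 m and y of bar_3 in the frame of drawer_floor between -0.1 and 0.1 m and z of bar_3 in the frame of drawer_floor between -0.005 and 0.006 m and x of rested_bar in the frame of board between -0.14 and 0.14 m and y of rested_bar in the frame of board between -0.06 and 0.06 m and z of rested_bar in the frame of board between 0.006 and 0.018 m), for 0.3 s.
3. the drawer is shut and stays latched by itself, with the hand away from it (value of joint drawer between -0.004 and 0.006 m and distance between the grasp point and drawer_front above 0.05 m), for 0.5 s.
4. the green bar is pressed fully in while the timer's back bears on the fixed panel, the drawer being shut (value of joint drawer between -0.004 and 0.006 m and value of joint start_bar above 0.004 m and contact force between timer and stop_panel above 2 N), for 0.15 s.
At the end, for the whole second after the job is handed in: every fresh bar flat on the drawer's floor (to 6 mm, 5 degrees; within 14 mm of its middle lengthways), the rested bar flat on the board (middle within 140 by 60 mm of the board's), the drawer latched (joint -4 to 6 mm), the green bar out (under 1.5 mm), the timer upright at rest (all of step 2 and value of joint drawer between -0.004 and 0.006 m and value of joint start_bar below 0.0015 m and angle between timer's own z axis and vertical below 0.1 rad and height (world z) of timer below 0.01 m and linear speed of timer below 0.02 m/s); the robot touches nothing.
It fails at once if the green bar is pressed while the drawer is open (value of joint start_bar above 0.0035 m and value of joint drawer above 0.02 m).
It fails at once if the flour shaker is moved more than 3 cm (distance of flour_shaker from where it was at the start of the episode above 0.03 m).
Of bar_1, bar_2, bar_3 only 2 to 3 are there at a start; the rules pass over those that are not, and their reading is None.
At some moment in a run one of timer, bar_1, bar_2, bar_3 may be knocked a few centimetres aside while the robot is not near it.
Once in a run the grip may slacken for a moment while it holds something.
It also fails if it takes over 210 s, if anything falls off the work surface, if the arm or the gripper's body presses on something with over 40 N, if the wrist force passes 120 N, or if a joint passes its speed limit or range.

### The arm

A 6-joint arm with a two-finger parallel gripper is mounted at the origin on a cart in front of the work surface, level with it; the furniture and walls round the work are solid. World frame = base frame: x ahead of the robot, y to its left, z up, the work surface at z = 0. Lengths are in m, angles in rad, forces in N, time in s.
With the tool pointing down it reaches from about 0.35 to 0.975 m from the base axis. Payload 4.9 kg.
Tool frame: the origin (TCP) lies at the very end of the fingers, on their centre line; the grasp point (between the pads) lies 19 mm behind it; z points along the fingers, y is the line along which they close (so a half turn about z gives the same grasp; the last joint's range is limited). The gripper opens to 85 mm and grips with 20 to 120 N. Pads are 22 mm wide; open, the fingers measure 114 mm over their backs; the gripper's body (76 mm by 85 mm) begins 54 mm behind the grasp point. The pads swing forward as they close: fully open they stand 13 mm farther back than shut.
Start: joints at [1.155, 0.053, 1.613, -0, 1.476, -0.119], TCP at [0.183, 0.598, 0.205] pointing down, gripper open.
Joint ranges: [-3.01, 3.01], [-1.01, 2.22], [0.06, 2.58], [-1.02, 4.17], [0.09, 2.62], [-3.14, 3.14]. Speed limits (rad/s): [2.57, 2.57, 3.14, 3.14, 3.14, 3.14].

### API

Orientations are given as a rotation vector (axis times angle).
In Python, from station import ctrl gives the robot as it stands.
- The arm moves only by the tool jog_arm, never from a script. Its argument "plan" is a list of rows, each a list of 7 numbers: the shift along the tool's x, y, z in units of 0.02 m (1.0 is 0.02 m), then the turn, a rotation vector about the tool's x, y, z in units of 45 degrees (1.0 is 45 degrees), then the opening, from -1 (shut) to 1 (fully open). A call has 1 to 8 rows; each row shifts and turns the commanded pose from where the row before left it, along the tool's axes as they then stand; what a row does not reach is not made up. A row lasts 1/10 s, in which the tool goes at most 50 mm and 8.59 degrees, less where a joint would pass 70% of its speed; a pose out of reach is approached as far as the arm can. A call with a number of a shift or a turn outside -1 to 1 is refused whole. A call with a gripper value outside its range is refused whole. The fingers move at their own pace and stop on an object; "grip_force" is the grip in N (left out, the last holds). Time passes only in rows, so rows that do not move let the fingers close. It gives the time, the measured TCP pose, the force, the opening and the grip force at its end, in the units of the state.
- ctrl.get_obs(): the state, without advancing time (a new reading comes with each control period).
- ctrl.get_image(name): name is "side" or "top"; returns (picture, depth): 400x640x3 uint8, red, green, blue; 400x640 float32, m along the optical axis (not along the pixel's ray), 0 where there is no reading.
- ctrl.camera_info(name): a dict with "camera_matrix" (3x3 intrinsics, pixels), "k1" (the pictures are not rectified: a ray, as slopes to the right and down, at radius r is drawn at 1 + k1 r^2 times it, then the intrinsics apply), "rvec" (rotation vector, rad) and "tvec" (3), from world to camera coordinates, as OpenCV has them. Camera axes: x right, y down, z forward; pixel columns grow to the right and rows downward; lengths in m; the calibration is good to about 2 mm. A picture is of the moment at which its call begins. camera_info takes no time and is no camera call.
- ctrl.finish_job(): hands the job in; it is judged then, once.
The state is a dict: "t": time; "q": joint angles; "dq": joint speeds; "effort": joint torques, N m; "tool_pos": TCP position; "tool_rot": TCP orientation; "contact_force": force on the tool from outside, world axes, zero at the start; "wrist_torque": the same for the moment, N m; "opening": finger opening in m; "grip_force": force on a finger pad.
Only numpy, scipy, OpenCV 4.12 (cv2) and the standard library are available. Lean on these libraries where they do the work, as an engineer would, in place of code of your own. Each camera call takes 0.05 s, during which the arm holds its last target. There are 200 camera calls.

## Working session

There is one attempt and no reset: what is moved stays moved. The work goes in short steps, Python scripts to look and compute and a tool call to move; the robot and the scene stay as the last step left them, time stands still between calls to the robot, and variables do not carry over. Pictures are saved under pics/ and viewed, at most 14 in all, crops included, and the job is handed in when it is done.

Besides the shell and the picture viewer there is one more tool, called as name(argument=value, ...), one argument or row to a line, values as JSON. jog_arm: Moves the arm, as the interface text tells. Shifts and turns lie within -1 to 1; 1 stands for 0.02 m of shift or 45 degrees of turn. Its arguments: {"type":"object","properties":{"plan":{"type":"array"},"grip_force":{"type":"number"}},"required":["plan"]}

```bash
ls; mkdir -p pics
cat > h.py <<'E'
import numpy as np, cv2
from station import ctrl
from scipy.spatial.transform import Rotation as R
def cam(n):
    i=ctrl.camera_info(n); return np.array(i["camera_matrix"],float),float(i["k1"]),R.from_rotvec(np.ravel(i["rvec"])).as_matrix(),np.ravel(i["tvec"])
def rays(n,uv):
    K,k1,Rm,t=cam(n); uv=np.atleast_2d(np.asarray(uv,float))
    p=cv2.undistortPoints(uv.reshape(-1,1,2),K,np.array([k1,0,0,0,0.])).reshape(-1,2)
    return np.c_[p,np.ones(len(p))],Rm,t
def atz(n,uv,z):
    d,Rm,t=rays(n,uv); c=-Rm.T@t; w=d@Rm; return c+w*((z-c[2])/w[:,2])[:,None]
def cloud(n,dep):
    v,u=np.mgrid[:400,:640]; d,Rm,t=rays(n,np.c_[u.ravel(),v.ravel()])
    return ((d*dep.reshape(-1,1)-t)@Rm).reshape(400,640,3)
def proj(n,P):
    K,k1,Rm,t=cam(n); return cv2.projectPoints(np.atleast_2d(np.asarray(P,float)),cv2.Rodrigues(Rm)[0],t,K,np.array([k1,0,0,0,0.]))[0].reshape(-1,2)
def snap(n,f=None):
    im,d=ctrl.get_image(n)
    if f: cv2.imwrite('pics/'+f,im[:,:,::-1])
    np.savez('last_'+n,im=im,d=d); return im,d
E
python3 - <<'E'
from h import *
for n in('top','side'):
    snap(n,n+'0.png'); K,k,Rm,t=cam(n); print(n,-Rm.T@t,Rm[2],k,K[0,0])
o=ctrl.get_obs();print(o)
E
```

```text
pics
top [0.32759018 0.0095415  1.21454605] [ 0.19456029 -0.00286446 -0.98088638] -0.010917254836783801 483.1566995078617
side [ 0.0229705  -0.97972498  0.46026289] [ 0.45365865  0.8221368  -0.34392573] -0.10570721744450011 452.52308958887835
{'t': 0.1, 'q': array([ 1.15498611e+00,  5.33445261e-02,  1.61417482e+00, -2.32679926e-06,
        1.47597877e+00, -1.19000908e-01]), 'dq': array([-4.90311770e-04, -2.39260786e-05, -2.52621258e-03, -2.82952368e-03,
        1.90657331e-03, -2.02235962e-03]), 'effort': array([-9.16715271e-05, -3.94903672e+01, -3.71362853e+01, -1.25310066e-04,
        3.90861591e-03, -6.75227767e-06]), 'tool_pos': array([0.18254479, 0.59710489, 0.20424188]), 'tool_rot': array([-4.64442847e-01, -3.10656398e+00,  2.88720749e-03]), 'contact_force': array([-0.05101328, -0.13060428,  0.01134208]), 'wrist_torque': array([0.00673257, 0.03912848, 0.01732031]), 'grip_force': 0.0, 'opening': 0.08553831403643616}
```

View pics/top0.png

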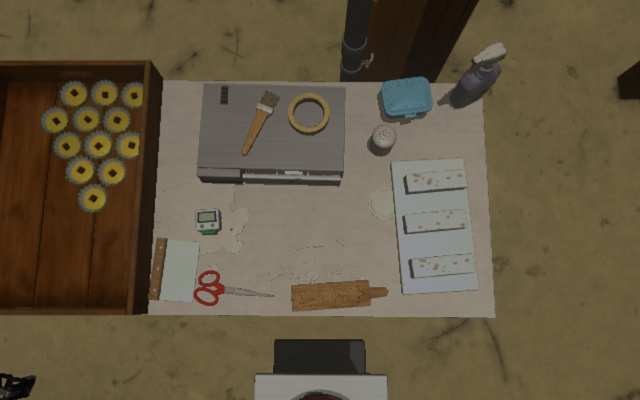

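View pics/side0.png

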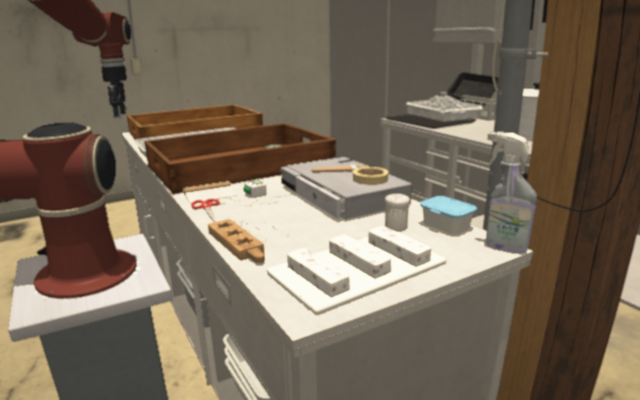

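The top view shows the box at about (200-345, 85-185), three bars on the board at (436,180), (435,221) and (442,266), the timer at (207,221) with its green bar facing the robot, and the shaker at (384,139). I'll fit these poses from depth.

```bash
cat >> h.py <<'E'
def rect(P):
    (c,s,a)=cv2.minAreaRect((P[:,:2]*1000).astype(np.float32)); return np.round(c,1),np.round(s,1),round(a,1)
def blobs(n,C,zlo,zhi,box,minpx=60):
    m=(C[...,2]>zlo)&(C[...,2]<zhi)&(C[...,0]>box[0])&(C[...,0]<box[1])&(C[...,1]>box[2])&(C[...,1]<box[3])
    k,l,st,ce=cv2.connectedComponentsWithStats(m.astype(np.uint8))
    for i in range(1,k):
        if st[i,4]>=minpx:
            P=C[l==i]; print(n,(zlo,zhi),st[i,4],ce[i].round(),'z%.4f'%np.median(P[:,2]),rect(P))
E
python3 - <<'E'
from h import *
z=np.load('last_top.npz');im,d=z['im'],z['d'];C=cloud('top',d)
blobs('bars',C,.035,.06,(.2,1,-.6,-.1))
blobs('board',C,.006,.06,(.2,1,-.6,-.1))
blobs('box',C,.055,.08,(.4,1,-.1,.4))
blobs('tim',C,.03,.05,(.2,.6,.15,.4),20)
blobs('shk',C,.05,.1,(.5,.8,-.3,-.08),20)
np.set_printoptions(precision=4,suppress=True)
for u in (215,235,250,270,290,310,330): print(u,[(v,)+tuple((C[v,u]*1000).round().astype(int)[[0,2]]) for v in range(166,192,2)])
def up(c,f,s): 
    x0,y0,x1,y1=c; cv2.imwrite(f,cv2.resize(im[y0:y1,x0:x1,::-1],None,fx=s,fy=s,interpolation=cv2.INTER_CUBIC))
a=cv2.resize(im[150:250,190:350,::-1],None,fx=5,fy=5,interpolation=cv2.INTER_CUBIC)
cv2.imwrite('pics/boxc.png',a)
E
```

```text
bars (0.035, 0.06) 1339 [407.  97.] z0.0576 (array([ 834.6, -215.2]), array([107.5, 127.3]), 8.2)
bars (0.035, 0.06) 125 [464.  98.] z0.0480 (array([ 839.8, -374.3]), array([83. , 32.1]), 84.3)
bars (0.035, 0.06) 65 [379. 148.] z0.0474 (array([ 707., -144.]), array([57.6, 23.5]), 64.5)
bars (0.035, 0.06) 1131 [436. 180.] z0.0463 (array([ 619.6, -284.3]), array([ 47.5, 152. ]), 6.1)
bars (0.035, 0.06) 1159 [435. 221.] z0.0463 (array([ 518.3, -279.1]), array([ 46.6, 151.3]), 5.8)
bars (0.035, 0.06) 1210 [443. 265.] z0.0462 (array([ 409. , -292.8]), array([ 46.6, 151.3]), 5.7)
board (0.006, 0.06) 1392 [407.  97.] z0.0574 (array([ 834.6, -215.2]), array([107.5, 127.3]), 8.2)
board (0.006, 0.06) 239 [462. 100.] z0.0357 (array([ 840.8, -376.3]), array([86.3, 34.6]), 86.0)
board (0.006, 0.06) 150 [378. 149.] z0.0327 (array([ 706.8, -144.1]), array([57.6, 25.1]), 65.8)
board (0.006, 0.06) 9975 [434. 226.] z0.0143 (array([ 515.4, -283.7]), array([340.7, 194.4]), 4.0)
board (0.006, 0.06) 361 [372. 292.] z0.0241 (array([ 341.8, -131.3]), array([62.4, 59.9]), 87.8)
box (0.055, 0.08) 10770 [266. 
[... 3129 characters left out ...]
p.int64(64)), (180, np.int64(614), np.int64(55)), (182, np.int64(613), np.int64(39)), (184, np.int64(614), np.int64(15)), (186, np.int64(614), np.int64(-6)), (188, np.int64(607), np.int64(-2)), (190, np.int64(602), np.int64(-1))]
330 [(166, np.int64(647), np.int64(69)), (168, np.int64(642), np.int64(66)), (170, np.int64(636), np.int64(73)), (172, np.int64(645), np.int64(17)), (174, np.int64(640), np.int64(19)), (176, np.int64(623), np.int64(65)), (178, np.int64(616), np.int64(72)), (180, np.int64(612), np.int64(66)), (182, np.int64(613), np.int64(43)), (184, np.int64(612), np.int64(23)), (186, np.int64(612), np.int64(2)), (188, np.int64(608), np.int64(-2)), (190, np.int64(602), np.int64(0))]
```

View pics/boxc.png

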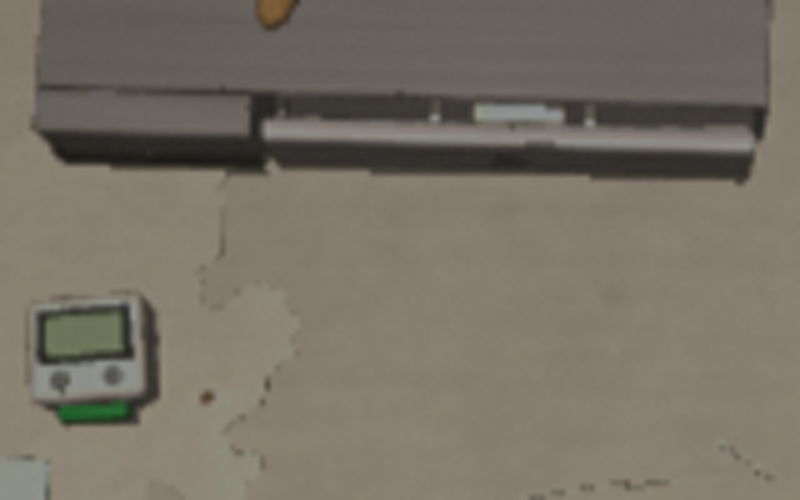

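Run:
```python
from h import *
np.set_printoptions(precision=4,suppress=True)
px=lambda a:np.array(a)/5+[190,150]-.4
A=atz('top',px([(40,88),(768,105)]),.07);print('box front top',A, np.degrees(np.arctan2(*(A[1]-A[0])[:2])))
A=atz('top',px([(265,140),(752,152)]),.066);print('drawer front top',A, np.degrees(np.arctan2(*(A[1]-A[0])[:2])),A.mean(0))
A=atz('top',px([(36,131),(250,135)]),.068);print('panel top',A,np.degrees(np.arctan2(*(A[1]-A[0])[:2])))
A=atz('top',px([(282,105),(435,108),(590,112)]),.026);print('ribs',A)
z=np.load('last_top.npz');C=cloud('top',z['d']);im=z['im'].astype(int)
P=C[(C[...,2]>.055)&(C[...,0]>.55)&(C[...,0]<.9)&(C[...,1]>-.08)&(C[...,1]<.33)]
print(cv2.boxPoints(cv2.minAreaRect((P[:,:2]*1000).astype(np.float32))))
g=(im[...,1]>im[...,0]+40)&(im[...,1]>im[...,2]+40);g[:, :190]=0;g[:,240:]=0
print('green',g.sum(),np.argwhere(g).mean(0),np.median(C[g],0))
P=C[(C[...,2]>.036)&(C[...,2]<.048)&(C[...,0]>.4)&(C[...,0]<.58)&(C[...,1]>.2)&(C[...,1]<.36)]
print(len(P),P.mean(0),cv2.boxPoints(cv2.minAreaRect((P[:,:2]*1000).astype(np.float32))))
```

```text
box front top [[ 0.6404  0.3055  0.07  ]
 [ 0.6352 -0.0512  0.07  ]] -179.16023813188684
drawer front top [[ 0.6162  0.1949  0.066 ]
 [ 0.6124 -0.0436  0.066 ]] -179.08955701000167 [0.6143 0.0757 0.066 ]
panel top [[0.6192 0.3067 0.068 ]
 [0.6181 0.202  0.068 ]] -179.43024863889397
ribs [[0.6446 0.1934 0.026 ]
 [0.6438 0.1157 0.026 ]
 [0.6425 0.0369 0.026 ]]
[[609.9019 -50.8448]
 [857.5946 -56.2367]
 [865.4667 305.3942]
 [617.7739 310.7861]]
green 34 [231.9118 207.6471] [0.4863 0.2809 0.03  ]
459 [0.5164 0.283  0.0407] [[487.0134 307.7128]
 [494.8993 251.0518]
 [547.0066 258.3039]
 [539.1207 314.9649]]
```

```bash
cat >> h.py <<'E'
def go(x,y,z,yaw):
    """print tool-frame shift (units 0.02 m) at final yaw, and yaw turn (units 45deg)"""
    o=ctrl.get_obs(); p=o['tool_pos']; Y=R.from_rotvec(o['tool_rot']).as_matrix()
    y0=np.degrees(np.arctan2(Y[1,1],Y[0,1])); a=np.radians(yaw); d=np.array([x,y,z])-p
    print('t%.1f at'%o['t'],p.round(4),'yaw %.1f tilt %.3f'%(y0,np.degrees(np.arccos(-Y[2,2]))),'F',o['contact_force'].round(1),'open %.4f grip %.0f'%(o['opening'],o['grip_force']))
    print(' turn %.3f shift units x %.2f y %.2f z %.2f'%(-(yaw-y0)/45,(-np.sin(a)*d[0]+np.cos(a)*d[1])/.02,(np.cos(a)*d[0]+np.sin(a)*d[1])/.02,-d[2]/.02))
E
echo ok
```

```text
ok
```

jog_arm(
  plan=[
    [0,0,0,0,0,-0.18,-1],
    [0,0,0,0,0,-0.18,-1],
    [-0.7,-1,0.2,0,0,0,-1],
    [-0.7,-1,0.2,0,0,0,-1],
    [-0.7,-1,0.2,0,0,0,-1],
    [-0.7,-1,0.2,0,0,0,-1],
    [-0.7,-1,0.2,0,0,0,-1],
    [-0.7,-1,0.2,0,0,0,-1],
  ],
  grip_force=40,
)

```text
t: 0.9
tool_pos: [0.2653, 0.4753, 0.1806]
tool_rot: [-0.022, -3.141, 0.001]
contact_force: [0.5, -0.2, -0.3]
opening: -0.0003
grip_force: 0.0
```

jog_arm(
  plan=[
    [-0.7,-1,0.2,0,0,0,-1],
    [-0.7,-1,0.2,0,0,0,-1],
    [-0.7,-1,0.2,0,0,0,-1],
    [-0.7,-1,0.2,0,0,0,-1],
    [-0.7,-1,0.2,0,0,0,-1],
    [-0.7,-1,0.2,0,0,0,-1],
    [-0.7,-1,0.2,0,0,0,-1],
    [-0.7,-1,0.2,0,0,0,-1],
  ],
)

```text
t: 1.7
tool_pos: [0.375, 0.3139, 0.1487]
tool_rot: [-0.022, -3.141, 0.001]
contact_force: [-0.3, 0.8, 0.8]
opening: 0.0003
grip_force: 0.0
```

jog_arm(
  plan=[
    [-0.7,-1,0.2,0,0,0,-1],
    [-0.7,-1,0.2,0,0,0,-1],
    [-0.7,-1,0.2,0,0,0,-1],
    [-0.7,-1,0.2,0,0,0,-1],
    [-0.7,-1,0.2,0,0,0,-1],
    [-0.7,-1,0.2,0,0,0,-1],
    [-0.7,-1,0.2,0,0,0,-1],
    [-0.7,-1,0.2,0,0,0,-1],
  ],
)

```text
t: 2.5
tool_pos: [0.4846, 0.1524, 0.1167]
tool_rot: [-0.022, -3.141, 0.0]
contact_force: [-0.4, 0.2, -0.1]
opening: 0.0002
grip_force: 0.0
```

```bash
python3 -c "
from h import *
go(.57,.076,.032,89)"
```

```text
t2.5 at [0.4846 0.1524 0.1167] yaw 89.2 tilt 0.046 F [-0.4  0.2 -0.1] open 0.0002 grip 0
 turn 0.004 shift units x -4.33 y -3.74 z 4.24
```

jog_arm(
  plan=[
    [-0.87,-0.75,0.8,0,0,0,-1],
    [-0.87,-0.75,0.8,0,0,0,-1],
    [-0.87,-0.75,0.8,0,0,0,-1],
    [-0.87,-0.75,0.8,0,0,0,-1],
    [-0.87,-0.75,0.8,0,0,0,-1],
    [-0.5,0,0.2,0,0,0,-1],
    [-0.5,0,0,0,0,0,-1],
    [0,0,0,0,0,0,-1],
  ],
)

```text
t: 3.3
tool_pos: [0.5917, 0.0774, 0.0341]
tool_rot: [0.022, 3.14, 0.0]
contact_force: [-0.7, 0.9, -0.3]
opening: -0.0002
grip_force: 0.0
```

jog_arm(
  plan=[
    [-0.2,0,0,0,0,0,-1],
    [-0.2,0,0,0,0,0,-1],
    [0,0,0,0,0,0,-1],
  ],
)

```text
t: 3.6
tool_pos: [0.5991, 0.0772, 0.0342]
tool_rot: [0.021, 3.14, 0.0]
contact_force: [0.7, -0.8, 0.5]
opening: -0.0002
grip_force: 0.0
```

jog_arm(
  plan=[
    [-0.2,0,0,0,0,0,-1],
    [0,0,0,0,0,0,-1],
  ],
)

```text
t: 3.8
tool_pos: [0.6029, 0.0768, 0.0337]
tool_rot: [0.022, 3.141, -0.0]
contact_force: [0.1, 0.1, 0.6]
opening: -0.0004
grip_force: 0.0
```

jog_arm(
  plan=[
    [-0.2,0,0,0,0,0,-1],
    [0,0,0,0,0,0,-1],
  ],
)

```text
t: 4.0
tool_pos: [0.605, 0.0768, 0.0333]
tool_rot: [-0.022, -3.137, -0.0]
contact_force: [-7.0, -0.4, 5.4]
opening: -0.0001
grip_force: 2.9
```

jog_arm(
  plan=[
    [-0.2,0,0,0,0,0,-1],
    [-0.2,0,0,0,0,0,-1],
    [-0.1,0,0,0,0,0,-1],
    [0,0,0,0,0,0,-1],
  ],
)

```text
t: 4.4
tool_pos: [0.6127, 0.0766, 0.0332]
tool_rot: [-0.022, -3.131, 0.0]
contact_force: [-13.3, 0.1, 9.1]
opening: 0.0001
grip_force: 6.8
```

```bash
python3 -c "
from h import *
go(.57,.076,.032,89)"
```

```text
t4.4 at [0.6127 0.0766 0.0332] yaw 89.2 tilt 0.604 F [-13.3   0.1   9.1] open 0.0001 grip 7
 turn 0.005 shift units x 2.13 y -0.07 z 0.06
```

jog_arm(
  plan=[
    [0.5,0,0,0,0,0,-1],
    [1,0,0,0,0,0,-1],
    [1,0,0,0,0,0,-1],
    [1,0,0,0,0,0,-1],
    [1,0,0,0,0,0,-1],
    [0,-0.5,-1,0,0,0,-1],
    [0,-1,-1,0,0,0,-1],
    [0,-1,-1,0,0,0,-1],
  ],
)

```text
t: 5.2
tool_pos: [0.5255, 0.0275, 0.094]
tool_rot: [0.021, 3.141, -0.0]
contact_force: [0.6, 0.1, -0.6]
opening: -0.0001
grip_force: 0.0
```

jog_arm(
  plan=[
    [0,-1,-1,0,0,0,-1],
    [0,-0.5,-1,0,0,0,-1],
  ],
)

```text
t: 5.4
tool_pos: [0.5254, -0.0035, 0.1343]
tool_rot: [0.024, 3.141, -0.001]
contact_force: [1.0, -0.2, -0.0]
opening: 0.0003
grip_force: 0.0
```

Run:
```python
from h import *
im,d=snap('top'); C=cloud('top',d)
blobs('front',C,.055,.08,(.45,.632,-.1,.23),40)
go(.603,-.002,.035,89)
```

```text
front (0.055, 0.08) 86 [235. 174.] z0.0674 (array([624.1, 215.5]), array([28.3, 15.2]), 86.8)
front (0.055, 0.08) 238 [263. 199.] z0.0654 (array([562.8, 144.8]), array([105.4,  12.9]), 89.8)
t5.5 at [ 0.5279 -0.0047  0.1385] yaw 89.1 tilt 0.439 F [ 1.9 -0.6  1.9] open -0.0001 grip 0
 turn 0.002 shift units x -3.75 y 0.20 z 5.17
```

jog_arm(
  plan=[
    [-1,0,0,0,0,0,-1],
    [-1,0.1,0,0,0,0,-1],
    [-1,0.1,0.2,0,0,0,-1],
    [-0.75,0,1,0,0,0,-1],
    [0,0,1,0,0,0,-1],
    [0,0,1,0,0,0,-1],
    [0,0,1,0,0,0,-1],
    [0,0,0.95,0,0,0,-1],
  ],
)

```text
t: 6.25
tool_pos: [0.6, 0.0012, 0.0287]
tool_rot: [-0.022, -3.141, -0.0]
contact_force: [0.3, -0.0, -0.2]
opening: -0.0001
grip_force: 0.0
```

jog_arm(
  plan=[
    [0.6,0,0,0,0,0,-1],
    [0.6,0,0,0,0,0,-1],
    [0.8,0,0,0,0,0,-1],
    [0.8,0,0,0,0,0,-1],
    [0.8,0,0,0,0,0,-1],
    [0.8,0,0,0,0,0,-1],
    [0.8,0,0,0,0,0,-1],
    [0.8,0,0,0,0,0,-1],
  ],
)

```text
t: 7.05
tool_pos: [0.4807, 0.0027, 0.032]
tool_rot: [0.022, 3.137, 0.0]
contact_force: [1.5, 0.9, 0.2]
opening: 0.0002
grip_force: 1.0
```

jog_arm(
  plan=[
    [0.5,0,0,0,0,0,-1],
    [0.4,0,0,0,0,0,-1],
    [0,0,0,0,0,0,-1],
  ],
)

```text
t: 7.35
tool_pos: [0.4649, 0.0028, 0.0319]
tool_rot: [0.023, 3.132, 0.0]
contact_force: [7.4, 1.4, -6.0]
opening: -0.0001
grip_force: 3.8
```

Run:
```python
from h import *
im,d=snap('top'); C=cloud('top',d)
blobs('front',C,.055,.08,(.35,.632,-.1,.19),40)
blobs('rested',C,.045,.055,(.4,.632,-.1,.19),40)
go(.603,-.002,.035,89)
```

```text
front (0.055, 0.08) 221 [262. 246.] z0.0656 (array([450.3, 140.8]), array([97.8, 12.4]), 89.7)
front (0.055, 0.08) 68 [303. 247.] z0.0663 (array([447.4,  42.2]), array([ 9.9, 38.3]), 0.6)
rested (0.045, 0.055) 41 [324. 178.] z0.0471 (array([620.3,  -4.7]), array([ 4.1, 74.8]), 0.5)
rested (0.045, 0.055) 446 [289. 202.] z0.0519 (array([533.2,  75.3]), array([ 45.7, 150.5]), 89.2)
t7.4 at [0.4649 0.0028 0.0319] yaw 89.2 tilt 0.478 F [ 6.8  2.3 -4.2] open -0.0000 grip 4
 turn 0.004 shift units x -6.91 y -0.12 z -0.16
```

jog_arm(
  plan=[
    [-0.3,0,0,0,0,0,-1],
    [0,0,-1,0,0,0,-1],
    [0,0,-1,0,0,0,-1],
    [0,0,-1,0,0,0.18,-1],
    [0,0,-1,0,0,0.19,1],
    [0,0,-1,0,0,0.19,1],
    [0,0,0,0,0,0.19,1],
    [0,0,0,0,0,0.19,1],
  ],
)

```text
t: 8.2
tool_pos: [0.469, 0.0024, 0.1317]
tool_rot: [1.162, 2.917, -0.0]
contact_force: [-0.4, -0.4, -1.0]
opening: 0.0581
grip_force: 0.0
```

jog_arm(
  plan=[
    [0,0,0,0,0,0.19,1],
    [0,0,0,0,0,0.19,1],
    [0,0,0,0,0,0.19,1],
    [0,0,0,0,0,0.19,1],
    [0,0,0,0,0,0.14,1],
  ],
)

```text
t: 8.7
tool_pos: [0.4682, 0.0024, 0.1305]
tool_rot: [-2.1, -2.336, 0.001]
contact_force: [0.3, 1.2, 1.1]
opening: 0.0855
grip_force: 0.0
```

Run:
```python
from h import *
im,d=snap('top','open.png'); C=cloud('top',d)
blobs('bars',C,.035,.06,(.3,.69,-.6,-.17))
blobs('tim',C,.03,.05,(.2,.6,.2,.4),20)
go(.6196,-.2843,.10,6)
```

```text
bars (0.035, 0.06) 1126 [436. 180.] z0.0462 (array([ 620.2, -285.2]), array([ 47.1, 152.5]), 6.2)
bars (0.035, 0.06) 1164 [435. 221.] z0.0461 (array([ 518.3, -279.6]), array([ 47. , 153.3]), 5.7)
bars (0.035, 0.06) 1204 [443. 265.] z0.0461 (array([ 409. , -292.8]), array([ 46.6, 152.5]), 5.6)
tim (0.03, 0.05) 516 [207. 220.] z0.0403 (array([513.5, 282.2]), array([61. , 57.8]), 8.5)
t8.8 at [0.4683 0.0025 0.1305] yaw 6.0 tilt 0.053 F [-0.8 -0.2  0.2] open 0.0856 grip 0
 turn -0.001 shift units x -15.05 y 6.03 z 1.52
```

View pics/open.png

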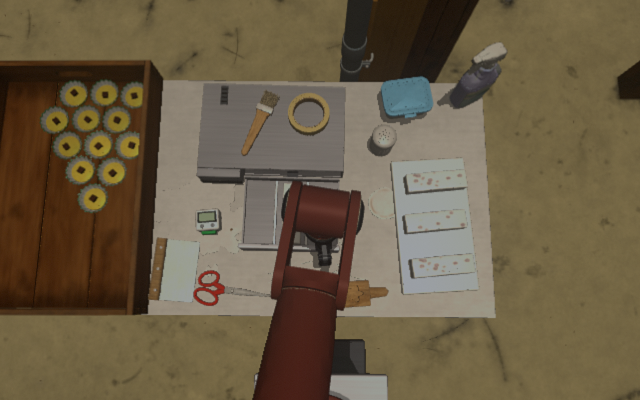

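The drawer is fully out (245-340, 178-250) and the bars and timer haven't moved. Next I fetch the far bar at (436,180).

jog_arm(
  plan=[
    [-0.94,0.38,0,0,0,0,1],
    [-0.94,0.38,0,0,0,0,1],
    [-0.94,0.38,0,0,0,0,1],
    [-0.94,0.38,0,0,0,0,1],
    [-0.94,0.38,0,0,0,0,1],
    [-0.94,0.38,0,0,0,0,1],
    [-0.94,0.38,0,0,0,0,1],
    [-0.94,0.38,0,0,0,0,1],
  ],
)

```text
t: 9.55
tool_pos: [0.5458, -0.141, 0.1304]
tool_rot: [-2.091, -2.343, 0.001]
contact_force: [1.5, 0.5, 0.4]
opening: 0.0855
grip_force: 0.0
```

jog_arm(
  plan=[
    [-0.94,0.38,0,0,0,0,1],
    [-0.94,0.38,0,0,0,0,1],
    [-0.94,0.38,0,0,0,0,1],
    [-0.94,0.38,0,0,0,0,1],
    [-0.94,0.38,0,0,0,0,1],
    [-0.94,0.38,0,0,0,0,1],
    [-0.94,0.38,0,0,0,0,1],
    [-0.94,0.38,0,0,0,0,1],
  ],
)

```text
t: 10.35
tool_pos: [0.6229, -0.2836, 0.1302]
tool_rot: [-2.091, -2.343, 0.001]
contact_force: [-0.3, -0.3, -0.1]
opening: 0.0852
grip_force: 0.0
```

jog_arm(
  plan=[
    [0,0,1,0,0,0,1],
    [0,0,1,0,0,0,1],
    [0,0,0,0,0,0,1],
  ],
)

```text
t: 10.65
tool_pos: [0.6204, -0.2817, 0.0863]
tool_rot: [-2.088, -2.338, 0.003]
contact_force: [-0.3, -0.9, 0.1]
opening: 0.0855
grip_force: 0.0
```

Run:
```python
from h import *
go(.620,-.285,.022,6)
```

```text
t10.7 at [ 0.6204 -0.2817  0.0863] yaw 6.5 tilt 0.438 F [-0.3 -0.9  0.1] open 0.0855 grip 0
 turn 0.010 shift units x -0.16 y -0.04 z 3.21
```

jog_arm(
  plan=[
    [-0.16,0,1,0,0,0,1],
    [0,0,1,0,0,0,1],
    [0,0,0.8,0,0,0,1],
    [0,0,0.4,0,0,0,1],
    [0,0,0,0,0,0,-1],
    [0,0,0,0,0,0,-1],
    [0,0,0,0,0,0,-1],
    [0,0,0,0,0,0,-1],
  ],
  grip_force=60,
)

```text
t: 11.45
tool_pos: [0.6239, -0.2864, 0.0277]
tool_rot: [2.093, 2.34, 0.001]
contact_force: [-0.1, -0.0, -0.4]
opening: 0.0285
grip_force: 0.0
```

jog_arm(
  plan=[
    [0,0,-0.5,0,0,0,-1],
    [0,0,-1,0,0,0,-1],
    [0,0,-1,0,0,0,-1],
    [0,0,-1,0,0,0,-1],
    [0,0,-1,0,0,0,-1],
    [0,0,0,0,0,0,-1],
  ],
)

```text
t: 12.05
tool_pos: [0.6257, -0.2874, 0.1219]
tool_rot: [2.088, 2.336, 0.003]
contact_force: [0.6, -0.2, -0.7]
opening: 0.0003
grip_force: 0.0
```

Run:
```python
from h import *
im,d=snap('side'); 
cv2.imwrite('pics/s1.png',cv2.resize(im[180:330,250:480,::-1],None,fx=3,fy=3))
go(.536,-.0007,.115,89)
```

```text
t12.1 at [ 0.6246 -0.2868  0.1195] yaw 6.4 tilt 0.294 F [-0.2 -0.   0.2] open 0.0003 grip 0
 turn -1.836 shift units x 4.68 y 14.23 z 0.22
```

View pics/s1.png

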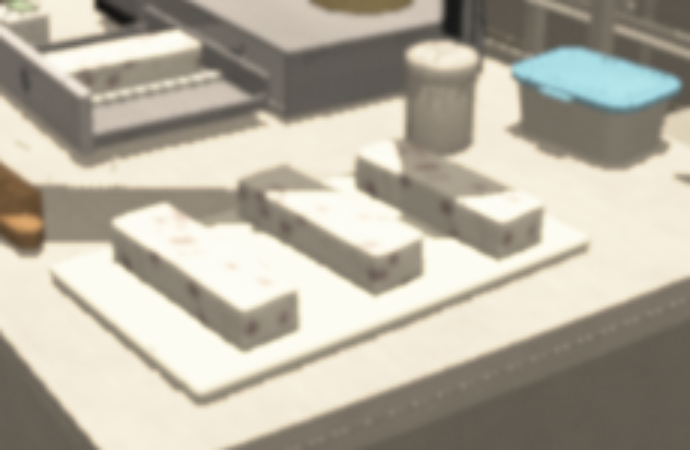

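The hand came up empty: all three bars still lie on the board, and the far one is at crop (450,200). I'll re-measure.

jog_arm(
  plan=[
    [1,0,-0.5,0,0,0,1],
    [1,0,0,0,0,0,1],
    [1,0,0,0,0,0,1],
    [1,0,0,0,0,0,1],
    [1,0,0,0,0,0,1],
    [0,0,0,0,0,0,1],
    [0,0,0,0,0,0,1],
  ],
)

```text
t: 12.8
tool_pos: [0.612, -0.1858, 0.1263]
tool_rot: [2.092, 2.343, -0.001]
contact_force: [-0.9, 0.2, -0.1]
opening: 0.0854
grip_force: 0.0
```

Run:
```python
from h import *
im,d=snap('top'); C=cloud('top',d)
blobs('bars',C,.035,.06,(.3,.69,-.6,-.17))
go(.620,-.2843,.10,6)
im,d=snap('side'); C=cloud('side',d)
blobs('bars',C,.035,.06,(.3,.69,-.6,-.17))
```

```text
bars (0.035, 0.06) 187 [461. 180.] z0.0458 (array([ 625.4, -343.3]), array([46.2, 35.9]), 4.5)
bars (0.035, 0.06) 61 [434. 174.] z0.0459 (array([ 639.1, -275.9]), array([31.2, 20.4]), 66.4)
bars (0.035, 0.06) 599 [450. 220.] z0.0463 (array([ 520.8, -306.9]), array([46.3, 95.5]), 5.6)
bars (0.035, 0.06) 1072 [446. 265.] z0.0463 (array([ 409.4, -296.7]), array([ 46.7, 145.3]), 5.7)
t12.8 at [ 0.6121 -0.1865  0.1264] yaw 6.4 tilt 0.034 F [-0.2 -0.3  0.7] open 0.0852 grip 0
 turn 0.009 shift units x -4.90 y -0.12 z 1.32
bars (0.035, 0.06) 869 [400. 241.] z0.0457 (array([ 619.4, -286.3]), array([ 50.2, 151.4]), 5.2)
bars (0.035, 0.06) 968 [360. 251.] z0.0460 (array([ 517. , -281.4]), array([ 47.9, 152.1]), 5.8)
bars (0.035, 0.06) 1145 [318. 267.] z0.0461 (array([ 408.4, -295. ]), array([ 48.9, 152.7]), 5.8)
```

jog_arm(
  plan=[
    [-0.98,0,0.2,0,0,0,1],
    [-0.98,0,0.2,0,0,0,1],
    [-0.98,0,0.5,0,0,0,1],
    [-0.98,0,0.5,0,0,0,1],
    [-0.98,-0.1,0.8,0,0,0,1],
    [0,0,1,0,0,0,1],
    [0,0,1,0,0,0,1],
    [0,0,0.8,0,0,0,1],
  ],
)

```text
t: 13.7
tool_pos: [0.6198, -0.2859, 0.0237]
tool_rot: [-2.095, -2.338, 0.001]
contact_force: [-0.6, 0.4, -0.3]
opening: 0.0852
grip_force: 0.0
```

jog_arm(
  plan=[
    [0,0,0,0,0,0,1],
    [0,0,0,0,0,0,1],
  ],
)

```text
t: 13.9
tool_pos: [0.6207, -0.2848, 0.0259]
tool_rot: [-2.094, -2.341, 0.0]
contact_force: [0.3, 0.5, 1.1]
opening: 0.0852
grip_force: 0.0
```

Run:
```python
from h import *
go(.620,-.2855,.016,6)
im,d=snap('side')
cv2.imwrite('pics/s2.png',cv2.resize(im[180:330,280:480,::-1],None,fx=3,fy=3))
```

```text
t13.9 at [ 0.6207 -0.2848  0.0259] yaw 6.4 tilt 0.047 F [0.3 0.5 1.1] open 0.0852 grip 0
 turn 0.008 shift units x -0.03 y -0.04 z 0.49
```

View pics/s2.png

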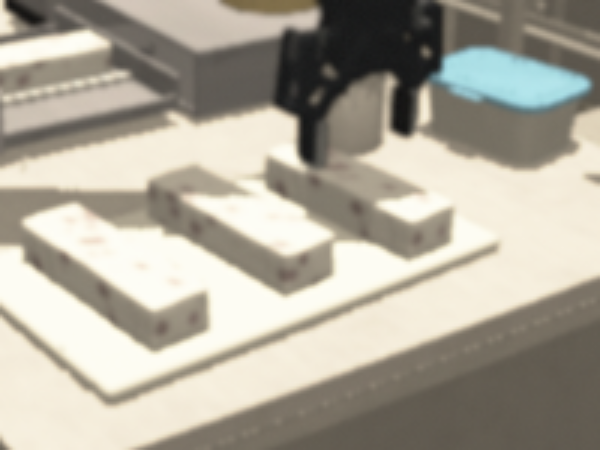

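The finger tips are barely at the bar's top when open (crop (313,160)), so I go 14 mm lower.

jog_arm(
  plan=[
    [0,0,0.4,0,0,0,1],
    [0,0,0.3,0,0,0,1],
    [0,0,0,0,0,0,1],
    [0,0,0,0,0,0,-1],
    [0,0,0,0,0,0,-1],
    [0,0,0,0,0,0,-1],
    [0,0,0,0,0,0,-1],
    [0,0,0,0,0,0,-1],
  ],
)

```text
t: 14.75
tool_pos: [0.6215, -0.2845, 0.0133]
tool_rot: [2.093, 2.341, 0.0]
contact_force: [-1.0, 0.4, 3.4]
opening: 0.0454
grip_force: 62.1
```

Run:
```python
from h import *
go(.620,-.2855,.016,6)
```

```text
t14.8 at [ 0.6215 -0.2845  0.0133] yaw 6.4 tilt 0.078 F [-1.   0.4  3.4] open 0.0454 grip 62
 turn 0.009 shift units x -0.04 y -0.08 z -0.14
```

Run:
```python
from h import *
im,d=snap('side'); C=cloud('side',d)
m=(im.sum(2)<150)&(abs(C[...,0]-.62)<.07)&(abs(C[...,1]+.285)<.03)&(C[...,2]<.09)
z=C[m]; print(m.sum(),np.percentile(z[:,2],[0,2,5,10,50]))
i=z[:,2].argsort()[:12];print((z[i]*1000).round())
```

```text
194 [0.04896712 0.05052929 0.05197682 0.05422429 0.07046441]
[[ 644. -284.   49.]
 [ 587. -285.   49.]
 [ 645. -280.   50.]
 [ 642. -280.   51.]
 [ 587. -283.   51.]
 [ 644. -288.   51.]
 [ 587. -289.   51.]
 [ 644. -277.   51.]
 [ 587. -292.   52.]
 [ 589. -293.   52.]
 [ 643. -291.   52.]
 [ 641. -278.   52.]]
```

jog_arm(
  plan=[
    [0,0,-0.5,0,0,0,-1],
    [0,0,-0.8,0,0,0,-1],
    [0,0,-0.8,0,0,0,-1],
    [0,0,-0.9,0,0,0,-1],
    [0,0,-0.9,0,0,-0.18,-1],
    [0,0,-0.7,0,0,-0.18,-1],
    [0,0,0,0,0,-0.18,-1],
    [0,0,0,0,0,-0.18,-1],
  ],
)

```text
t: 15.6
tool_pos: [0.6218, -0.2847, 0.1074]
tool_rot: [1.348, 2.834, -0.001]
contact_force: [-0.2, -0.4, -2.7]
opening: 0.0453
grip_force: 61.9
```

jog_arm(
  plan=[
    [0,0,0,0,0,-0.18,-1],
    [0,0,0,0,0,-0.18,-1],
    [0,0,0,0,0,-0.18,-1],
    [0,0,0,0,0,-0.19,-1],
    [0,0,0,0,0,-0.19,-1],
    [0,0,0,0,0,-0.19,-1],
    [0,0,0,0,0,0,-1],
  ],
)

```text
t: 16.3
tool_pos: [0.6213, -0.2844, 0.106]
tool_rot: [0.035, 3.14, -0.001]
contact_force: [-0.2, 0.2, -3.1]
opening: 0.045
grip_force: 61.9
```

Run:
```python
from h import *
go(.536,-.0007,.11,89)
```

```text
t16.3 at [ 0.6213 -0.2844  0.106 ] yaw 88.7 tilt 0.088 F [-0.2  0.2 -3.1] open 0.0450 grip 62
 turn -0.006 shift units x 4.51 y 14.11 z -0.20
```

jog_arm(
  plan=[
    [0.3,0.94,0,0,0,0,-1],
    [0.3,0.94,0,0,0,0,-1],
    [0.3,0.94,0,0,0,0,-1],
    [0.3,0.94,0,0,0,0,-1],
    [0.3,0.94,0,0,0,0,-1],
    [0.3,0.94,0,0,0,0,-1],
    [0.3,0.94,0,0,0,0,-1],
    [0.3,0.94,0,0,0,0,-1],
  ],
)

```text
t: 17.1
tool_pos: [0.5758, -0.1312, 0.1045]
tool_rot: [0.035, 3.141, -0.0]
contact_force: [-0.2, 0.1, -2.7]
opening: 0.0448
grip_force: 61.9
```

jog_arm(
  plan=[
    [0.3,0.94,0,0,0,0,-1],
    [0.3,0.94,0,0,0,0,-1],
    [0.3,0.94,0,0,0,0,-1],
    [0.3,0.94,0,0,0,0,-1],
    [0.3,0.94,0,0,0,0,-1],
    [0.3,0.94,0,0,0,0,-1],
    [0.3,0.94,0,0,0,0,-1],
    [0,0,0,0,0,0,-1],
  ],
)

```text
t: 17.9
tool_pos: [0.5361, 0.0022, 0.1042]
tool_rot: [-0.03, -3.141, -0.001]
contact_force: [-0.9, 0.2, -2.6]
opening: 0.0447
grip_force: 62.0
```

Run:
```python
from h import *
im,d=snap('top','l1.png'); C=cloud('top',d)
blobs('front',C,.055,.08,(.35,.5,-.1,.24),40)
blobs('rested',C,.045,.056,(.4,.632,.03,.12),40)
blobs('box',C,.055,.08,(.6,.8,-.1,.4))
go(.536,-.0007,.024,89)
```

```text
front (0.055, 0.08) 201 [256. 246.] z0.0660 (array([450.4, 156.4]), array([86.2, 12.4]), 89.7)
rested (0.045, 0.056) 88 [297. 214.] z0.0523 (array([531.8,  62. ]), array([34.7, 17.2]), 0.7)
box (0.055, 0.08) 7102 [258. 140.] z0.0705 (array([708.1, 127.4]), array([362.2, 183.7]), 90.0)
box (0.055, 0.08) 495 [308. 116.] z0.0707 (array([774. ,  35.6]), array([51.9, 72.7]), 0.3)
t17.9 at [0.5367 0.001  0.1044] yaw 88.9 tilt 0.018 F [ 0.4 -0.7 -2.8] open 0.0455 grip 62
 turn -0.003 shift units x 0.03 y -0.09 z 4.02
```

View pics/l1.png

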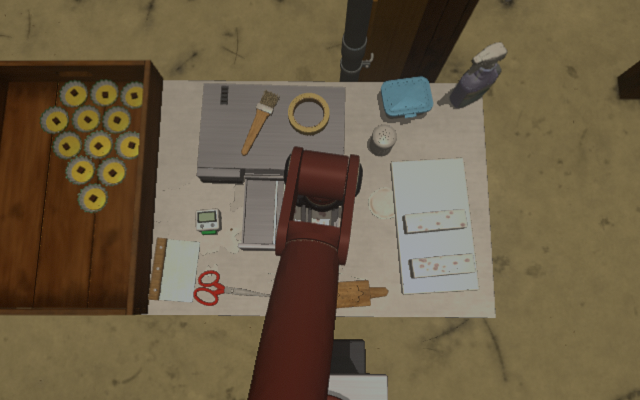

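The far bar is in the hand above the right lane; the other two stay on the board at (435,221) and (442,266). Lowering.

jog_arm(
  plan=[
    [0,-0.09,0.8,0,0,0,-1],
    [0,0,0.8,0,0,0,-1],
    [0,0,0.8,0,0,0,-1],
    [0,0,0.6,0,0,0,-1],
    [0,0,0.5,0,0,0,-1],
    [0,0,0.3,0,0,0,-1],
    [0,0,0,0,0,0,-1],
  ],
)

```text
t: 18.65
tool_pos: [0.5363, -0.0021, 0.0272]
tool_rot: [-0.035, -3.139, -0.0]
contact_force: [0.6, 0.2, -2.3]
opening: 0.0451
grip_force: 62.0
```

Run:
```python
from h import *
go(.536,-.0007,.024,89)
```

```text
t18.6 at [ 0.5363 -0.0021  0.0272] yaw 88.7 tilt 0.120 F [ 0.6  0.2 -2.3] open 0.0451 grip 62
 turn -0.006 shift units x 0.02 y 0.07 z 0.16
```

jog_arm(
  plan=[
    [0,0,0.15,0,0,0,-1],
    [0,0,0.1,0,0,0,-1],
    [0,0,0,0,0,0,-1],
  ],
)

```text
t: 18.95
tool_pos: [0.5373, -0.0021, 0.0236]
tool_rot: [0.034, 3.141, -0.0]
contact_force: [0.2, 0.3, -3.3]
opening: 0.045
grip_force: 62.0
```

jog_arm(
  plan=[
    [0,0,0.1,0,0,0,-1],
    [0,0,0,0,0,0,-1],
  ],
)

```text
t: 19.15
tool_pos: [0.5371, -0.0021, 0.0214]
tool_rot: [0.034, 3.141, -0.0]
contact_force: [-0.3, -0.5, -2.4]
opening: 0.0453
grip_force: 62.0
```

jog_arm(
  plan=[
    [0,0,0.05,0,0,0,-1],
    [0,0,0,0,0,0,0.33],
    [0,0,0,0,0,0,0.33],
    [0,0,0,0,0,0,0.33],
    [0,0,-0.5,0,0,0,0.33],
    [0,0,-1,0,0,0,0.33],
    [0,0,-1,0,0,0,0.33],
    [0,0,-1,0,0,0,0.33],
  ],
)

```text
t: 19.95
tool_pos: [0.5374, -0.0022, 0.0922]
tool_rot: [0.034, 3.14, -0.0]
contact_force: [0.6, -0.0, -0.1]
opening: 0.0568
grip_force: 0.0
```

jog_arm(
  plan=[
    [0,0,-1,0,0,0.19,1],
    [0,0,-0.8,0,0,0.19,1],
    [0,0,0,0,0,0.19,1],
    [0,0,0,0,0,0.19,1],
    [0,0,0,0,0,0.19,1],
    [0,0,0,0,0,0.18,1],
    [0,0,0,0,0,0.18,1],
    [0,0,0,0,0,0.18,1],
  ],
)

```text
t: 20.75
tool_pos: [0.5374, -0.0021, 0.1275]
tool_rot: [1.771, 2.594, 0.001]
contact_force: [0.3, -0.1, -0.5]
opening: 0.0854
grip_force: 0.0
```

jog_arm(
  plan=[
    [0,0,0,0,0,0.18,1],
    [0,0,0,0,0,0.18,1],
    [0,0,0,0,0,0,1],
  ],
)

```text
t: 21.05
tool_pos: [0.5374, -0.0022, 0.1274]
tool_rot: [2.111, 2.325, 0.001]
contact_force: [0.3, -0.9, 0.7]
opening: 0.0855
grip_force: 0.0
```

Run:
```python
from h import *
im,d=snap('top'); C=cloud('top',d)
blobs('bars',C,.035,.06,(.3,.69,-.6,-.17))
blobs('tim',C,.03,.05,(.2,.6,.2,.4),20)
im,d=snap('side'); C=cloud('side',d)
blobs('drw',C,.045,.058,(.4,.63,-.06,.2),40)
go(.5183,-.2796,.1,5.9)
```

```text
bars (0.035, 0.06) 1168 [435. 221.] z0.0463 (array([ 517.7, -279.1]), array([ 47.4, 150.7]), 6.4)
bars (0.035, 0.06) 1210 [443. 265.] z0.0463 (array([ 409. , -292.9]), array([ 46.6, 152. ]), 5.7)
tim (0.03, 0.05) 505 [207. 220.] z0.0404 (array([514.9, 283. ]), array([56. , 58.3]), 6.2)
drw (0.045, 0.058) 1092 [294. 202.] z0.0524 (array([533.9,  74.5]), array([243. , 185.9]), 89.0)
t21.1 at [ 0.5374 -0.0021  0.1271] yaw 5.7 tilt 0.056 F [-0.1 -0.2  0.3] open 0.0855 grip 0
 turn -0.005 shift units x -13.70 y -2.37 z 1.36
```

jog_arm(
  plan=[
    [-0.913,-0.158,0,0,0,0,1],
    [-0.913,-0.158,0,0,0,0,1],
    [-0.913,-0.158,0,0,0,0,1],
    [-0.913,-0.158,0,0,0,0,1],
    [-0.913,-0.158,0,0,0,0,1],
    [-0.913,-0.158,0,0,0,0,1],
    [-0.913,-0.158,0,0,0,0,1],
    [-0.913,-0.158,0,0,0,0,1],
  ],
)

```text
t: 21.95
tool_pos: [0.5259, -0.1507, 0.1268]
tool_rot: [2.109, 2.328, 0.0]
contact_force: [0.1, -0.1, -0.2]
opening: 0.0855
grip_force: 0.0
```

jog_arm(
  plan=[
    [-0.913,-0.158,0,0,0,0,1],
    [-0.913,-0.158,0,0,0,0,1],
    [-0.913,-0.158,0,0,0,0,1],
    [-0.913,-0.158,0,0,0,0,1],
    [-0.913,-0.158,0,0,0,0,1],
    [-0.913,-0.158,0,0,0,0,1],
    [-0.913,-0.158,0,0,0,0,1],
    [0,0,0,0,0,0,1],
  ],
)

```text
t: 22.75
tool_pos: [0.5159, -0.2817, 0.1265]
tool_rot: [2.115, 2.323, -0.001]
contact_force: [-0.3, -0.0, -0.8]
opening: 0.0857
grip_force: 0.0
```

Run:
```python
from h import *
im,d=snap('side'); C=cloud('side',d)
blobs('brd',C,.035,.055,(.3,.69,-.6,-.17))
go(.5179,-.2793,.0125,5.9)
```

```text
brd (0.035, 0.055) 971 [360. 251.] z0.0461 (array([ 516.9, -281. ]), array([ 49. , 151.7]), 5.4)
brd (0.035, 0.055) 1146 [318. 267.] z0.0461 (array([ 408.4, -295.2]), array([ 48.4, 151.2]), 5.4)
t22.8 at [ 0.516  -0.2805  0.1264] yaw 5.4 tilt 0.021 F [ 0.2 -0.4  0. ] open 0.0855 grip 0
 turn -0.011 shift units x 0.05 y 0.10 z 5.69
```

jog_arm(
  plan=[
    [0.05,0.1,1,0,0,0,1],
    [0,0,1,0,0,0,1],
    [0,0,1,0,0,0,1],
    [0,0,1,0,0,0,1],
    [0,0,0.8,0,0,0,1],
    [0,0,0.5,0,0,0,1],
    [0,0,0.35,0,0,0,1],
    [0,0,0,0,0,0,1],
  ],
)

```text
t: 23.6
tool_pos: [0.5176, -0.2777, 0.0126]
tool_rot: [-2.111, -2.324, 0.0]
contact_force: [0.7, 0.8, -0.9]
opening: 0.0857
grip_force: 0.0
```

jog_arm(
  plan=[
    [0,0,0,0,0,0,1],
    [0,0,0,0,0,0,-1],
    [0,0,0,0,0,0,-1],
    [0,0,0,0,0,0,-1],
    [0,0,0,0,0,0,-1],
    [0,0,0,0,0,0,-1],
  ],
)

```text
t: 24.2
tool_pos: [0.519, -0.2786, 0.0147]
tool_rot: [2.111, 2.324, 0.001]
contact_force: [0.1, 0.9, 5.9]
opening: 0.045
grip_force: 61.7
```

jog_arm(
  plan=[
    [0,0,-0.5,0,0,0,-1],
    [0,0,-0.8,0,0,0,-1],
    [0,0,-0.8,0,0,0,-1],
    [0,0,-0.9,0,0,0,-1],
    [0,0,-0.9,0,0,-0.18,-1],
    [0,0,-0.8,0,0,-0.18,-1],
    [0,0,0,0,0,-0.18,-1],
    [0,0,0,0,0,-0.18,-1],
  ],
)

```text
t: 25.0
tool_pos: [0.5187, -0.2786, 0.1099]
tool_rot: [1.37, 2.824, -0.001]
contact_force: [0.3, -0.5, -2.4]
opening: 0.0447
grip_force: 61.6
```

jog_arm(
  plan=[
    [0,0,0,0,0,-0.18,-1],
    [0,0,0,0,0,-0.19,-1],
    [0,0,0,0,0,-0.19,-1],
    [0,0,0,0,0,-0.19,-1],
    [0,0,0,0,0,-0.19,-1],
    [0,0,0,0,0,-0.19,-1],
    [0,0,0,0,0,0,-1],
  ],
)

```text
t: 25.7
tool_pos: [0.5182, -0.2782, 0.1086]
tool_rot: [0.035, 3.141, -0.001]
contact_force: [0.1, 0.2, -3.0]
opening: 0.0449
grip_force: 61.6
```

Run:
```python
from h import *
go(.539,.1555,.11,89)
```

```text
t25.7 at [ 0.5182 -0.2782  0.1086] yaw 88.7 tilt 0.062 F [ 0.1  0.2 -3. ] open 0.0449 grip 62
 turn -0.006 shift units x -0.66 y 21.70 z -0.07
```

jog_arm(
  plan=[
    [-0.03,0.95,0,0,0,0,-1],
    [-0.03,0.95,0,0,0,0,-1],
    [-0.03,0.95,0,0,0,0,-1],
    [-0.03,0.95,0,0,0,0,-1],
    [-0.03,0.95,0,0,0,0,-1],
    [-0.03,0.95,0,0,0,0,-1],
    [-0.03,0.95,0,0,0,0,-1],
    [-0.03,0.95,0,0,0,0,-1],
  ],
)

```text
t: 26.5
tool_pos: [0.5259, -0.1239, 0.1074]
tool_rot: [-0.034, -3.141, -0.0]
contact_force: [0.2, 0.1, -1.6]
opening: 0.0447
grip_force: 61.7
```

jog_arm(
  plan=[
    [-0.03,0.95,0,0,0,0,-1],
    [-0.03,0.95,0,0,0,0,-1],
    [-0.03,0.95,0,0,0,0,-1],
    [-0.03,0.95,0,0,0,0,-1],
    [-0.03,0.95,0,0,0,0,-1],
    [-0.03,0.95,0,0,0,0,-1],
    [-0.03,0.95,0,0,0,0,-1],
    [-0.03,0.95,0,0,0,0,-1],
  ],
)

```text
t: 27.3
tool_pos: [0.5336, 0.0279, 0.1074]
tool_rot: [-0.034, -3.141, -0.0]
contact_force: [0.5, 0.4, -1.4]
opening: 0.0446
grip_force: 61.7
```

jog_arm(
  plan=[
    [-0.03,0.95,0,0,0,0,-1],
    [-0.03,0.95,0,0,0,0,-1],
    [-0.03,0.95,0,0,0,0,-1],
    [-0.03,0.95,0,0,0,0,-1],
    [-0.03,0.95,0,0,0,0,-1],
    [-0.03,0.95,0,0,0,0,-1],
    [0,0.7,0,0,0,0,-1],
    [0,0,0,0,0,0,-1],
  ],
)

```text
t: 28.1
tool_pos: [0.54, 0.1557, 0.1074]
tool_rot: [-0.03, -3.141, -0.001]
contact_force: [-0.5, 0.0, -1.7]
opening: 0.0445
grip_force: 61.7
```

Run:
```python
from h import *
go(.539,.1555,.025,89)
im,d=snap('side'); C=cloud('side',d)
blobs('held',C,.07,.155,(.44,.69,.1,.21))
m=(C[...,2]>.08)&(C[...,2]<.15)&(C[...,1]>.1)&(C[...,1]<.2)&(C[...,0]>.44)&(C[...,0]<.64)&(im.sum(2)>300)
print(m.sum(),C[m].min(0),C[m].max(0))
```

```text
t28.1 at [0.54   0.1557 0.1074] yaw 88.9 tilt 0.020 F [-0.5  0.  -1.7] open 0.0445 grip 62
 turn -0.002 shift units x 0.05 y -0.01 z 4.12
held (0.07, 0.155) 860 [277. 164.] z0.1298 (array([538.9, 149.5]), array([ 66.7, 152.5]), 86.8)
held (0.07, 0.155) 181 [317. 175.] z0.0714 (array([663. , 155.2]), array([ 53.6, 108.8]), 0.1)
776 [0.46274953 0.12728668 0.10514811] [0.61457993 0.18038097 0.14786254]
```

jog_arm(
  plan=[
    [0,0,0.8,0,0,0,-1],
    [0,0,0.8,0,0,0,-1],
    [0,0,0.8,0,0,0,-1],
    [0,0,0.7,0,0,0,-1],
    [0,0,0.5,0,0,0,-1],
    [0,0,0.4,0,0,0,-1],
    [0,0,0.1,0,0,0,-1],
    [0,0,0,0,0,0,-1],
  ],
)

```text
t: 28.95
tool_pos: [0.5408, 0.1535, 0.0253]
tool_rot: [-0.034, -3.141, 0.0]
contact_force: [0.7, 0.3, -2.0]
opening: 0.0448
grip_force: 61.7
```

Run:
```python
from h import *
go(.539,.1555,.023,89)
```

```text
t28.9 at [0.5408 0.1535 0.0253] yaw 88.7 tilt 0.009 F [ 0.7  0.3 -2. ] open 0.0448 grip 62
 turn -0.006 shift units x 0.09 y 0.10 z 0.11
```

jog_arm(
  plan=[
    [0,0,0.1,0,0,0,-1],
    [0,0,0,0,0,0,0.33],
    [0,0,0,0,0,0,0.33],
    [0,0,0,0,0,0,0.33],
    [0,0,-0.5,0,0,0,0.33],
    [0,0,-1,0,0,0,0.33],
    [0,0,-1,0,0,0,0.33],
    [0,0,-0.5,0,0,0,0.33],
  ],
)

```text
t: 29.75
tool_pos: [0.5423, 0.1538, 0.0865]
tool_rot: [0.034, 3.137, 0.001]
contact_force: [-0.5, -0.1, -0.1]
opening: 0.0566
grip_force: 0.0
```

jog_arm(
  plan=[
    [0.1,-1,0,0,0,0,0.5],
    [0.1,-1,0,0,0,0,0.5],
    [0.1,-1,0,0,0,0,0.5],
    [0.1,-0.9,0,0,0,0,0.5],
    [0,0,0,0,0,0,0.5],
    [0,0,0,0,0,0,0.5],
  ],
)

```text
t: 30.35
tool_pos: [0.5311, 0.0757, 0.0836]
tool_rot: [0.036, 3.141, 0.001]
contact_force: [0.3, -0.2, 0.3]
opening: 0.0638
grip_force: 0.0
```

Run:
```python
from h import *
im,d=snap('side'); C=cloud('side',d)
m=(C[...,2]>.046)&(C[...,2]<.057)&(C[...,1]>-.04)&(C[...,1]<.19)&(C[...,0]>.456)&(C[...,0]<.625)
for a,b in((-.03,.025),(.045,.105),(.12,.19)):
    k=m&(C[...,1]>a)&(C[...,1]<b);print(k.sum(),rect(C[k]),C[k][:,2].mean())
cv2.imwrite('pics/s3.png',cv2.resize(im[120:260,220:400,::-1],None,fx=4,fy=4))
go(.5335,.0757,.022,89)
```

```text
405 (array([545.3,   4.9]), array([ 50.7, 160.1]), 83.7) 0.051751937769566166
383 (array([545.9,  75.3]), array([157.9,  57.5]), 0.1) 0.05179818099159035
352 (array([547.3, 158.4]), array([ 68.7, 155.6]), 87.6) 0.051815147870879104
t30.4 at [0.5311 0.0761 0.0836] yaw 88.7 tilt 0.027 F [ 0.2  0.5 -0.3] open 0.0636 grip 0
 turn -0.006 shift units x -0.12 y -0.02 z 3.08
```

View pics/s3.png

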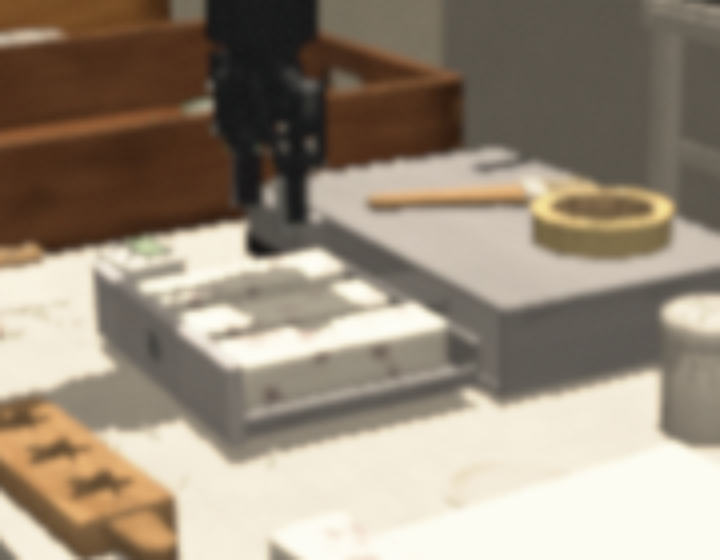

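All three bars lie level in the drawer (crop 130-450, 250-400) and the hand is over the middle lane. Lowering onto the rested bar.

jog_arm(
  plan=[
    [-0.1,0,0.7,0,0,0,0.5],
    [0,0,0.7,0,0,0,0.5],
    [0,0,0.5,0,0,0,0.5],
    [0,0,0.4,0,0,0,0.5],
    [0,0,0,0,0,0,0.5],
  ],
)

```text
t: 30.9
tool_pos: [0.5314, 0.0758, 0.0351]
tool_rot: [-0.034, -3.137, 0.0]
contact_force: [-0.2, 0.2, 0.1]
opening: 0.0637
grip_force: 0.0
```

jog_arm(
  plan=[
    [0,0,0.3,0,0,0,0.5],
    [0,0,0,0,0,0,0.5],
  ],
)

```text
t: 31.1
tool_pos: [0.5327, 0.0757, 0.0309]
tool_rot: [-0.034, -3.141, -0.0]
contact_force: [-0.2, 0.5, -0.8]
opening: 0.064
grip_force: 0.0
```

jog_arm(
  plan=[
    [0,0,0.3,0,0,0,0.5],
    [0,0,0.05,0,0,0,0.5],
    [0,0,0,0,0,0,0.5],
  ],
)

```text
t: 31.4
tool_pos: [0.5328, 0.0756, 0.0242]
tool_rot: [-0.035, -3.141, 0.0]
contact_force: [0.6, -0.4, 0.7]
opening: 0.0641
grip_force: 0.0
```

Run:
```python
from h import *
go(.5335,.0757,.022,89)
```

```text
t31.4 at [0.5328 0.0756 0.0242] yaw 88.7 tilt 0.024 F [ 0.6 -0.4  0.7] open 0.0641 grip 0
 turn -0.006 shift units x -0.03 y 0.00 z 0.11
```

jog_arm(
  plan=[
    [0,0,0,0,0,0,-1],
    [0,0,0,0,0,0,-1],
    [0,0,0,0,0,0,-1],
    [0,0,0,0,0,0,-1],
    [0,0,0,0,0,0,-1],
    [0,0,-0.3,0,0,0,-1],
    [0,0,-0.6,0,0,0,-1],
    [0,0,0,0,0,0,-1],
  ],
)

```text
t: 32.2
tool_pos: [0.5344, 0.0757, 0.0445]
tool_rot: [0.034, 3.138, 0.0]
contact_force: [-0.3, 0.1, 0.8]
opening: -0.0002
grip_force: 0.0
```

jog_arm(
  plan=[
    [0,0,-0.8,0,0,0,-1],
    [0,0,-0.9,0,0,0,-1],
    [0,0,-0.9,0,0,0,-1],
    [0,0,-0.9,0,0,0,-1],
    [0,0,0,0,0,0,-1],
  ],
)

```text
t: 32.7
tool_pos: [0.5353, 0.0757, 0.1164]
tool_rot: [0.034, 3.135, 0.0]
contact_force: [0.4, -0.2, 1.4]
opening: -0.0
grip_force: 0.0
```

Run:
```python
from h import *
go(.58,-.283,.11,89)
im,d=snap('side'); C=cloud('side',d)
m=(C[...,2]>.085)&(C[...,2]<.15)&(C[...,1]>.03)&(C[...,1]<.12)&(C[...,0]>.4)&(C[...,0]<.64)&(im.sum(2)>300)
print(m.sum(),C[m].min(0),C[m].max(0))
im,d=snap('top'); C=cloud('top',d)
blobs('bars',C,.035,.06,(.3,.69,-.6,-.17))
```

```text
t32.7 at [0.5353 0.0757 0.1164] yaw 88.7 tilt 0.370 F [ 0.4 -0.2  1.4] open -0.0000 grip 0
 turn -0.006 shift units x -2.55 y -17.89 z 0.32
4 [0.5320071  0.06853193 0.14366519] [0.54006708 0.07222518 0.1447148 ]
bars (0.035, 0.06) 1215 [443. 265.] z0.0462 (array([ 409. , -292.8]), array([ 46.6, 150.9]), 5.6)
```

Run:
```python
from h import *
im,d=snap('side');C=cloud('side',d)
cv2.imwrite('pics/s4.png',cv2.resize(im[120:240,230:360,::-1],None,fx=5,fy=5,interpolation=cv2.INTER_CUBIC))
# dark finger low end
m=(im.sum(2)<140)&(abs(C[...,0]-.535)<.05)&(abs(C[...,1]-.076)<.06)&(C[...,2]>.06)
z=C[m];print(m.sum(),np.percentile(z[:,2],[0,1,3,5,20]));i=z[:,2].argsort()[:8];print((z[i]*1000).round())
v=np.argwhere(m);print(v[i])
print(proj('side',[[.535,.0757,.1164]]))
```

```text
1740 [0.1486261  0.1603782  0.18331788 0.19092644 0.22453763]
[[534.  65. 149.]
 [531.  64. 149.]
 [527.  62. 150.]
 [524.  62. 151.]
 [535.  65. 151.]
 [532.  66. 151.]
 [534.  69. 153.]
 [524.  62. 153.]]
[[163 290]
 [163 289]
 [163 288]
 [163 287]
 [162 290]
 [162 289]
 [161 289]
 [162 287]]
[[288.81843481 173.64076038]]
```

View pics/s4.png

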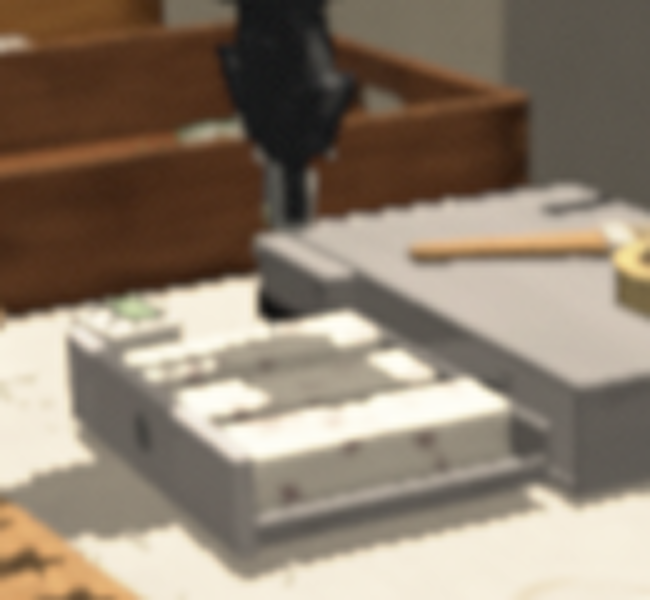

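The rested bar is still in the drawer. The shut fingertip shows at px (288,164) while the reported TCP projects to row 174, so the tips really end about 2 cm higher than reported. I'll go deeper with force checks.

jog_arm(
  plan=[
    [0,0,0,0,0,0,0.5],
    [0,0,1,0,0,0,0.5],
    [0,0,1,0,0,0,0.5],
    [0,0,1,0,0,0,0.5],
    [0,0,0.9,0,0,0,0.5],
    [0,0,0.6,0,0,0,0.5],
    [0,0,0,0,0,0,0.5],
  ],
)

```text
t: 33.55
tool_pos: [0.5306, 0.0756, 0.0195]
tool_rot: [-0.034, -3.136, 0.0]
contact_force: [-0.1, 0.8, -0.0]
opening: 0.064
grip_force: 0.0
```

jog_arm(
  plan=[
    [0,0,0.2,0,0,0,0.5],
    [0,0,0,0,0,0,0.5],
  ],
)

```text
t: 33.75
tool_pos: [0.5334, 0.0757, 0.0188]
tool_rot: [0.034, 3.141, 0.0]
contact_force: [-0.2, 0.2, 0.5]
opening: 0.0638
grip_force: 0.0
```

jog_arm(
  plan=[
    [0,0,0.2,0,0,0,0.5],
    [0,0,0,0,0,0,0.5],
  ],
)

```text
t: 33.95
tool_pos: [0.5331, 0.0757, 0.0146]
tool_rot: [0.034, 3.141, -0.0]
contact_force: [-0.5, 0.3, 0.3]
opening: 0.0644
grip_force: 0.0
```

jog_arm(
  plan=[
    [0,0,0.2,0,0,0,0.5],
    [0,0,0,0,0,0,0.5],
  ],
)

```text
t: 34.15
tool_pos: [0.5365, 0.0756, 0.0138]
tool_rot: [0.034, 3.134, -0.001]
contact_force: [1.4, 1.4, 8.6]
opening: 0.0643
grip_force: 4.6
```

Run:
```python
from h import *
im,d=snap('side');C=cloud('side',d)
print('side px: rib tops',proj('side',[[.535,.0373,.026],[.535,.1153,.026]]),'bar top',proj('side',[[.535,.05,.052],[.535,.1,.052],[.46,.052,.052],[.612,.052,.052]]))
a=cv2.resize(im[130:230,240:350,::-1],None,fx=6,fy=6,interpolation=cv2.INTER_CUBIC)
a=np.clip(a.astype(float)*1.0,0,255);a=(255*(a/255)**.6)
cv2.imwrite('pics/s5.png',a)
```

```text
side px: rib tops [[296.46620389 209.28878257]
 [283.78925105 200.96746095]] bar top [[293.98204258 198.85417881]
 [285.79922334 193.77109907]
 [268.22226691 203.81701169]
 [318.34642321 193.62316161]][ WARN:0@2.723] global loadsave.cpp:1063 imwrite_ Unsupported depth image for selected encoder is fallbacked to CV_8U.
```

View pics/s5.png

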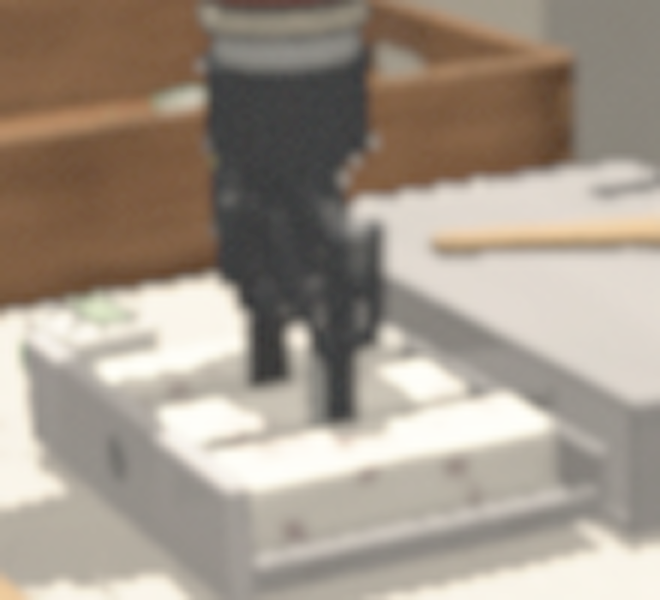

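Run:
```python
from h import *
for z in(.026,.04,.052,.06): print(z,atz('side',[[296.2,199],[283.8,193]],z).round(4)[:,:2].tolist())
o=ctrl.get_obs();print(o['tool_pos'],o['contact_force'])
z=np.load('last_side.npz');C=cloud('side',z['d']);im=z['im']
for u,v in((296,199),(296,197),(296,194),(296,190),(284,192),(284,188)):print(u,v,im[v,u],C[v,u].round(3))
```

```text
0.026 [[0.5724, 0.111], [0.5657, 0.1784]]
0.04 [[0.5547, 0.0759], [0.5482, 0.141]]
0.052 [[0.5395, 0.0457], [0.5332, 0.109]]
0.06 [[0.5294, 0.0256], [0.5232, 0.0877]]
[0.53650861 0.07556515 0.01379159] [0.0814477  0.39017658 9.1206978 ]
296 199 [37 35 33] [0.529 0.026 0.06 ]
296 197 [24 25 26] [0.532 0.032 0.063]
296 194 [26 28 28] [0.532 0.031 0.072]
296 190 [24 24 25] [0.535 0.036 0.081]
284 192 [26 26 24] [0.535 0.111 0.054]
284 188 [24 23 22] [0.535 0.109 0.066]
```

Run:
```python
from h import *
z=np.load('last_side.npz');C=cloud('side',z['d']);im=z['im']
for u in(276,282,288,296,306):
    print(u,[(v,int(im[v,u].mean()),*(C[v,u,1:]*1000).round().astype(int).tolist()) for v in range(190,216,1)])
```

```text
276 [(190, 171, 145, 52), (191, 152, 134, 53), (192, 142, 131, 51), (193, 136, 132, 48), (194, 131, 132, 45), (195, 149, 134, 41), (196, 201, 91, 54), (197, 240, 89, 52), (198, 249, 80, 53), (199, 249, 71, 53), (200, 248, 67, 52), (201, 244, 59, 53), (202, 219, 52, 53), (203, 166, 52, 50), (204, 171, 51, 48), (205, 224, 31, 53), (206, 241, -10, 67), (207, 239, -16, 66), (208, 234, -23, 67), (209, 222, -27, 66), (210, 192, -33, 66), (211, 149, -33, 63), (212, 115, -34, 61), (213, 103, -33, 58), (214, 101, -31, 54), (215, 101, -28, 50)]
282 [(190, 40, 109, 62), (191, 39, 109, 59), (192, 39, 109, 56), (193, 46, 107, 54), (194, 83, 107, 51), (195, 127, 93, 53), (196, 152, 89, 52), (197, 161, 78, 53), (198, 182, 73, 52), (199, 220, 64, 53), (200, 233, 59, 52), (201, 209, 54, 51), (202, 160, 52, 49), (203, 162, 53, 46), (204, 214, 27, 54), (205, 240, 23, 52), (206, 246, 14, 54), (207, 248, 10, 52), (208, 249, 5, 52), (209, 250, -4, 53), (210, 243, -6, 51), (211, 215, -10, 50), (212, 168, -13, 48), (213, 146, -12, 45), (214, 138, -9, 42), (215, 132, -9, 39)]
288 [(190, 93, 107, 59), (191, 8
[... 849 characters left out ...]
 (208, 226, -13, 51), (209, 179, -9, 47), (210, 148, -11, 45), (211, 138, -9, 41), (212, 136, -11, 39), (213, 136, -10, 36), (214, 136, -11, 34), (215, 137, -8, 30)]
306 [(190, 194, 129, 40), (191, 239, 88, 53), (192, 246, 79, 53), (193, 235, 74, 53), (194, 204, 63, 54), (195, 172, 63, 51), (196, 158, 53, 52), (197, 145, 51, 50), (198, 145, 54, 46), (199, 187, 27, 54), (200, 235, 23, 53), (201, 246, 17, 52), (202, 247, 10, 52), (203, 247, -2, 54), (204, 247, -7, 54), (205, 240, -11, 53), (206, 211, -10, 49), (207, 165, -11, 47), (208, 146, -10, 44), (209, 141, -8, 40), (210, 140, -9, 38), (211, 140, -11, 36), (212, 140, -10, 33), (213, 138, -14, 32), (214, 136, -14, 29), (215, 133, -14, 27)]
```

Run:
```python
from h import *
print('R left edge',atz('side',[[276,204.5],[288,202.4],[306,198.8]],.052).round(4)[:,:2])
print('R right edge',atz('side',[[288,210.2],[306,206.2]],.052).round(4)[:,:2])
print('M right edge',atz('side',[[276,202.4],[288,200.4],[306,195.5]],.052).round(4)[:,:2])
print('M left edge',atz('side',[[276,195.8],[306,190.5]],.052).round(4)[:,:2])
print('L right edge',atz('side',[[276,190.8]],.052).round(4)[:,:2])
im,d=snap('top');C=cloud('top',d)
for v in (190,240,185,236): print(v,[(u,int(im[v,u].mean()),*(C[v,u]*1000).round().astype(int).tolist()) for u in range(262,345,3)])
```

```text
R left edge [[0.4752 0.0362]
 [0.5089 0.0337]
 [0.5626 0.0329]]
R right edge [[ 0.4833 -0.0178]
 [ 0.5354 -0.017 ]]
M right edge [[0.482  0.0508]
 [0.5158 0.0477]
 [0.5755 0.0566]]
M left edge [[0.5045 0.0992]
 [0.5961 0.0946]]
L right edge [[0.5229 0.1386]]
190 [(262, 53, 520, 112, 358), (265, 53, 521, 107, 355), (268, 53, 521, 101, 355), (271, 52, 521, 96, 356), (274, 54, 520, 90, 357), (277, 52, 521, 85, 355), (280, 52, 520, 79, 360), (283, 53, 521, 74, 356), (286, 53, 521, 68, 355), (289, 53, 521, 63, 356), (292, 53, 521, 57, 355), (295, 53, 521, 52, 355), (298, 54, 521, 46, 355), (301, 54, 520, 41, 359), (304, 33, 517, 35, 373), (307, 47, 517, 30, 374), (310, 49, 518, 24, 372), (313, 80, 522, 19, 353), (316, 30, 524, 14, 344), (319, 153, 590, 8, 53), (322, 154, 589, 0, 55), (325, 153, 590, -7, 53), (328, 117, 598, -15, 17), (331, 117, 598, -23, 20), (334, 120, 599, -31, 15), (337, 101, 597, -38, 23), (340, 137, 602, -47, -1), (343, 137, 602, -54, 1)]
240 [(262, 47, 423, 103, 410), (265, 46, 422, 97, 417), (268, 47, 422, 92, 418), (271, 42, 422, 87, 420), (274, 41, 421, 82, 423),
[... 1296 characters left out ...]
, 41, 430, 103, 407), (265, 43, 430, 98, 408), (268, 43, 429, 93, 412), (271, 44, 429, 88, 412), (274, 42, 429, 82, 416), (277, 40, 429, 77, 417), (280, 43, 429, 72, 415), (283, 43, 429, 67, 416), (286, 44, 429, 62, 416), (289, 45, 429, 57, 415), (292, 45, 430, 53, 411), (295, 42, 431, 48, 405), (298, 42, 431, 43, 398), (301, 43, 432, 38, 395), (304, 64, 430, 33, 409), (307, 61, 430, 28, 407), (310, 63, 430, 23, 408), (313, 125, 475, 21, 55), (316, 158, 476, 14, 52), (319, 158, 476, 7, 53), (322, 158, 476, -1, 53), (325, 152, 476, -8, 51), (328, 125, 480, -16, 20), (331, 127, 480, -23, 19), (334, 127, 481, -31, 17), (337, 129, 479, -38, 27), (340, 136, 483, -47, 1), (343, 137, 484, -54, -4)]
```

jog_arm(
  plan=[
    [0,0,-0.4,0,0,0,0.43],
    [0,0.25,0,0,0,0,0.43],
    [0,0,0,0,0,0,0.43],
    [0,0,0,0,0,0,0.43],
  ],
)

```text
t: 34.65
tool_pos: [0.5324, 0.0809, 0.0177]
tool_rot: [-0.034, -3.14, -0.0]
contact_force: [0.7, -0.3, -0.6]
opening: 0.0614
grip_force: 0.0
```

jog_arm(
  plan=[
    [0,0,0.25,0,0,0,0.43],
    [0,0,0.25,0,0,0,0.43],
    [0,0,0,0,0,0,0.43],
  ],
)

```text
t: 34.95
tool_pos: [0.5318, 0.0806, 0.0068]
tool_rot: [-0.034, -3.139, 0.0]
contact_force: [-0.2, 0.1, -0.4]
opening: 0.0606
grip_force: 0.0
```

jog_arm(
  plan=[
    [0,0,0.2,0,0,0,0.43],
    [0,0,0,0,0,0,0.43],
  ],
)

```text
t: 35.15
tool_pos: [0.5326, 0.0806, 0.0037]
tool_rot: [-0.034, -3.14, 0.0]
contact_force: [-0.0, -0.6, 0.2]
opening: 0.0613
grip_force: 0.0
```

jog_arm(
  plan=[
    [0,0,0.2,0,0,0,0.43],
    [0,0,0.1,0,0,0,0.43],
    [0,0,0,0,0,0,0.43],
  ],
)

```text
t: 35.45
tool_pos: [0.5327, 0.0806, -0.0021]
tool_rot: [-0.034, -3.141, 0.0]
contact_force: [-1.2, 0.2, 0.5]
opening: 0.0611
grip_force: 0.0
```

jog_arm(
  plan=[
    [0,0,0,0,0,0,-1],
    [0,0,0,0,0,0,-1],
    [0,0,0,0,0,0,-1],
  ],
)

```text
t: 35.75
tool_pos: [0.5337, 0.0805, -0.001]
tool_rot: [0.034, 3.14, -0.001]
contact_force: [1.2, -0.7, 2.9]
opening: 0.0463
grip_force: 62.5
```

jog_arm(
  plan=[
    [0,0,-0.4,0,0,0,-1],
    [0,0,-0.7,0,0,0,-1],
    [0,0,-0.8,0,0,0,-1],
    [0,0,-0.9,0,0,0,-1],
    [0,0,-0.9,0,0,0,-1],
    [0,0,-0.8,0,0,0,-1],
    [0,0,0,0,0,0,-1],
  ],
)

```text
t: 36.45
tool_pos: [0.5352, 0.0809, 0.0919]
tool_rot: [0.034, 3.135, 0.001]
contact_force: [1.4, -0.1, -1.9]
opening: 0.0462
grip_force: 62.0
```

Run:
```python
from h import *
go(.58,-.283,.089,89)
im,d=snap('side'); C=cloud('side',d)
m=(C[...,2]>.085)&(C[...,2]<.16)&(C[...,1]>.03)&(C[...,1]<.12)&(C[...,0]>.4)&(C[...,0]<.64)&(im.sum(2)>300)
print(m.sum(),C[m].min(0),C[m].max(0))
im,d=snap('top'); C=cloud('top',d)
blobs('bars',C,.035,.06,(.3,.69,-.6,-.17))
blobs('tim',C,.03,.05,(.2,.6,.2,.4),20)
```

```text
t36.5 at [0.5352 0.0809 0.0919] yaw 88.8 tilt 0.341 F [ 1.4 -0.1 -1.9] open 0.0462 grip 62
 turn -0.006 shift units x -2.56 y -18.15 z 0.15
795 [0.46032364 0.04799055 0.11126934] [0.61289527 0.11379747 0.14752966]
bars (0.035, 0.06) 1211 [443. 265.] z0.0462 (array([ 409.2, -292.9]), array([ 46.9, 152.9]), 5.7)
tim (0.03, 0.05) 516 [207. 220.] z0.0403 (array([513.3, 282.4]), array([61.1, 58.3]), 7.7)
```

jog_arm(
  plan=[
    [0,-0.95,0,0,0,0,-1],
    [0,-0.95,0,0,0,0,-1],
    [0,-0.95,0,0,0,0,-1],
    [0,-0.95,0,0,0,0,-1],
    [0,-0.95,0,0,0,0,-1],
    [0,-0.95,0,0,0,0,-1],
    [0,-0.95,0,0,0,0,-1],
    [0,-0.95,0,0,0,0,-1],
  ],
)

```text
t: 37.35
tool_pos: [0.5285, -0.0717, 0.0866]
tool_rot: [-0.034, -3.138, -0.001]
contact_force: [-0.1, 0.1, -3.0]
opening: 0.0466
grip_force: 62.1
```

jog_arm(
  plan=[
    [-0.2,-0.95,0,0,0,0,-1],
    [-0.2,-0.95,0,0,0,0,-1],
    [-0.2,-0.95,0,0,0,0,-1],
    [-0.2,-0.95,0,0,0,0,-1],
    [-0.2,-0.95,0,0,0,0,-1],
    [-0.2,-0.95,0,0,0,0,-1],
    [-0.2,-0.95,0,0,0,0,-1],
    [-0.3,-0.95,0,0,0,0,-1],
  ],
)

```text
t: 38.15
tool_pos: [0.5606, -0.2255, 0.0883]
tool_rot: [-0.035, -3.141, -0.0]
contact_force: [-0.0, -0.4, -2.5]
opening: 0.0464
grip_force: 62.1
```

jog_arm(
  plan=[
    [-0.3,-0.95,0,0,0,0,-1],
    [-0.3,-0.95,0,0,0,0,-1],
    [-0.3,-0.95,0,0,0,0,-1],
    [0,0,0,0,0,0.18,-1],
    [0,0,0,0,0,0.18,-1],
    [0,0,0,0,0,0.18,-1],
    [0,0,0,0,0,0.18,-1],
    [0,0,0,0,0,0.18,-1],
  ],
)

```text
t: 38.95
tool_pos: [0.5774, -0.2823, 0.0883]
tool_rot: [-1.128, -2.932, -0.0]
contact_force: [0.3, 0.2, -2.7]
opening: 0.0466
grip_force: 62.3
```

jog_arm(
  plan=[
    [0,0,0,0,0,0.18,-1],
    [0,0,0,0,0,0.19,-1],
    [0,0,0,0,0,0.19,-1],
    [0,0,0,0,0,0.19,-1],
    [0,0,0,0,0,0.19,-1],
    [0,0,0,0,0,0,-1],
  ],
)

```text
t: 39.55
tool_pos: [0.5774, -0.2822, 0.0883]
tool_rot: [-2.103, -2.334, -0.0]
contact_force: [0.4, -0.1, -1.9]
opening: 0.0467
grip_force: 62.3
```

Run:
```python
from h import *
go(.585,-.283,-.005,6)
im,d=snap('side'); C=cloud('side',d)
m=(C[...,2]>.085)&(C[...,2]<.16)&(C[...,1]>-.4)&(C[...,1]<-.18)&(C[...,0]>.5)&(C[...,0]<.7)&(im.sum(2)>300)
print(m.sum(),C[m].min(0),C[m].max(0))
```

```text
t39.5 at [ 0.5774 -0.2822  0.0883] yaw 6.0 tilt 0.002 F [ 0.4 -0.1 -1.9] open 0.0467 grip 62
 turn -0.001 shift units x -0.08 y 0.37 z 4.66
1206 [ 0.54439302 -0.36420047  0.10773248] [ 0.61348695 -0.21393151  0.15341379]
```

jog_arm(
  plan=[
    [-0.1,0.3,0.9,0,0,0,-1],
    [0,0,0.9,0,0,0,-1],
    [0,0,0.9,0,0,0,-1],
    [0,0,0.8,0,0,0,-1],
    [0,0,0.6,0,0,0,-1],
    [0,0,0.4,0,0,0,-1],
    [0,0,0.1,0,0,0,-1],
    [0,0,0,0,0,0,-1],
  ],
)

```text
t: 40.4
tool_pos: [0.5835, -0.2829, -0.0036]
tool_rot: [2.103, 2.334, 0.0]
contact_force: [-0.5, 0.2, -1.6]
opening: 0.0466
grip_force: 62.3
```

jog_arm(
  plan=[
    [0,0,0.05,0,0,0,-1],
    [0,0,0,0,0,0,-1],
  ],
)

```text
t: 40.6
tool_pos: [0.5839, -0.2831, -0.0037]
tool_rot: [2.102, 2.333, 0.0]
contact_force: [0.1, 0.6, -2.5]
opening: 0.0467
grip_force: 62.3
```

jog_arm(
  plan=[
    [0,0,0.1,0,0,0,-1],
    [0,0,0,0,0,0,0.4],
    [0,0,0,0,0,0,0.4],
    [0,0,0,0,0,0,0.4],
    [0,0,-0.5,0,0,0,0.6],
    [0,0,-1,0,0,0,0.6],
    [0,0,-1,0,0,0,0.6],
    [0,0,-1,0,0,0,0.6],
  ],
)

```text
t: 41.4
tool_pos: [0.5836, -0.2829, 0.0651]
tool_rot: [2.103, 2.333, 0.0]
contact_force: [0.7, 0.1, 0.1]
opening: 0.0687
grip_force: 0.0
```

Run:
```python
from h import *
im,d=snap('side'); C=cloud('side',d)
blobs('brd',C,.035,.055,(.3,.69,-.6,-.17))
go(.409,-.2928,.065,5.7)
```

```text
brd (0.035, 0.055) 912 [387. 245.] z0.0459 (array([ 582.1, -288.8]), array([ 50.2, 151.9]), 5.1)
brd (0.035, 0.055) 1147 [318. 267.] z0.0461 (array([ 407.6, -295. ]), array([ 47.2, 151.6]), 5.5)
t41.5 at [ 0.5859 -0.2843  0.0696] yaw 6.0 tilt 0.432 F [ 1.5 -0.   3.3] open 0.0683 grip 0
 turn 0.006 shift units x 0.46 y -8.85 z 0.23
```

jog_arm(
  plan=[
    [0.05,-0.98,0,0,0,0,0.6],
    [0.05,-0.98,0,0,0,0,0.6],
    [0.05,-0.98,0,0,0,0,0.6],
    [0.05,-0.98,0,0,0,0,0.6],
    [0.05,-0.98,0,0,0,0,0.6],
    [0.05,-0.98,0,0,0,0,0.6],
    [0.05,-0.98,0,0,0,0,0.6],
    [0.05,-0.98,0,0,0,0,0.6],
  ],
)

```text
t: 42.25
tool_pos: [0.4259, -0.2912, 0.0637]
tool_rot: [2.103, 2.333, -0.0]
contact_force: [-0.4, -0.0, 0.1]
opening: 0.0681
grip_force: 0.0
```

jog_arm(
  plan=[
    [0,-0.9,0,0,0,0,0.6],
    [0,0,0,0,0,0,0.6],
    [0,0,0,0,0,0,0.6],
  ],
)

```text
t: 42.55
tool_pos: [0.409, -0.2932, 0.0638]
tool_rot: [2.103, 2.332, 0.0]
contact_force: [-0.0, -0.3, 0.7]
opening: 0.0683
grip_force: 0.0
```

Run:
```python
from h import *
im,d=snap('side'); C=cloud('side',d)
blobs('brd',C,.035,.055,(.3,.69,-.6,-.17))
go(.409,-.2938,-.006,5.7)
```

```text
brd (0.035, 0.055) 910 [387. 245.] z0.0459 (array([ 582.3, -287.2]), array([ 49.8, 152.3]), 5.2)
brd (0.035, 0.055) 1142 [318. 267.] z0.0462 (array([ 407.9, -294.5]), array([ 48.3, 151.7]), 6.1)
t42.6 at [ 0.4093 -0.2931  0.0638] yaw 5.9 tilt 0.069 F [-0.7  0.2 -0. ] open 0.0682 grip 0
 turn 0.005 shift units x -0.03 y -0.02 z 3.49
```

jog_arm(
  plan=[
    [0,0,1,0,0,0,0.6],
    [0,0,1,0,0,0,0.6],
    [0,0,0.8,0,0,0,0.6],
    [0,0,0.5,0,0,0,0.6],
    [0,0,0.2,0,0,0,0.6],
    [0,0,0,0,0,0,0.6],
  ],
)

```text
t: 43.2
tool_pos: [0.4089, -0.2928, -0.0068]
tool_rot: [-2.102, -2.334, -0.0]
contact_force: [0.4, 0.5, 0.6]
opening: 0.0686
grip_force: 0.0
```

jog_arm(
  plan=[
    [0,0,0,0,0,0,-1],
    [0,0,0,0,0,0,-1],
    [0,0,0,0,0,0,-1],
    [0,0,0,0,0,0,-1],
  ],
)

```text
t: 43.6
tool_pos: [0.4096, -0.2937, -0.0053]
tool_rot: [2.101, 2.332, 0.0]
contact_force: [1.7, 0.8, 3.4]
opening: 0.0463
grip_force: 63.9
```

jog_arm(
  plan=[
    [0,0,-0.4,0,0,0,-1],
    [0,0,-0.8,0,0,0,-1],
    [0,0,-0.9,0,0,0,-1],
    [0,0,-0.9,0,0,0,-1],
    [0,0,-0.9,0,0,-0.18,-1],
    [0,0,-0.8,0,0,-0.18,-1],
    [0,0,0,0,0,-0.18,-1],
    [0,0,0,0,0,-0.18,-1],
  ],
)

```text
t: 44.4
tool_pos: [0.4084, -0.2928, 0.0879]
tool_rot: [1.361, 2.832, -0.0]
contact_force: [0.1, 0.5, -2.2]
opening: 0.0458
grip_force: 63.3
```

jog_arm(
  plan=[
    [0,0,0,0,0,-0.18,-1],
    [0,0,0,0,0,-0.19,-1],
    [0,0,0,0,0,-0.19,-1],
    [0,0,0,0,0,-0.19,-1],
    [0,0,0,0,0,-0.19,-1],
    [0,0,0,0,0,-0.19,-1],
    [0,0,0,0,0,0,-1],
  ],
)

```text
t: 45.1
tool_pos: [0.408, -0.2924, 0.0869]
tool_rot: [-0.023, -3.14, -0.002]
contact_force: [-0.4, 0.1, -1.8]
opening: 0.046
grip_force: 63.2
```

Run:
```python
from h import *
im,d=snap('top','t6.png'); C=cloud('top',d)
for n,a,b in(('R',-.035,.04),('M',.045,.11),('L',.12,.19)):
    m=(C[...,2]>.046)&(C[...,2]<.058)&(C[...,1]>a)&(C[...,1]<b)&(C[...,0]>.456)&(C[...,0]<.62)
    print(n,m.sum(),rect(C[m]) if m.sum()>20 else '')
m=(C[...,2]>.055)&(C[...,2]<.08)&(C[...,1]>-.05)&(C[...,1]<.2)&(C[...,0]>.42)&(C[...,0]<.47);print('front',rect(C[m]))
go(.5365,.0755,.09,89)
```

```text
R 1126 (array([543.6,  11.2]), array([ 46.4, 151.2]), 88.8)
M 0 
L 1116 (array([543.7, 153.2]), array([ 46.9, 148.7]), 89.4)
front (array([457.4,  79. ]), array([241. ,  23.9]), 88.8)
t45.1 at [ 0.4081 -0.2924  0.0869] yaw 89.0 tilt 0.077 F [ 0.   0.1 -2.8] open 0.0463 grip 63
 turn 0.000 shift units x -6.10 y 18.51 z -0.15
```

View pics/t6.png

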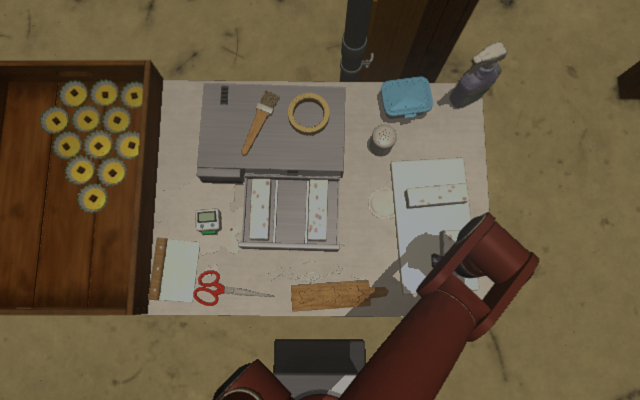

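The drawer's middle lane is empty, with the outer bars at (260,208) and (317,208). The rested bar is on the board at (437,195) and the third bar is in the hand.

Run:
```python
from h import *
z=np.load('last_top.npz');C=cloud('top',z['d'])
m=(C[...,2]>.060)&(C[...,2]<.08)&(C[...,1]>-.05)&(C[...,1]<.2)&(C[...,0]>.41)&(C[...,0]<.49);print('front',rect(C[m]))
m=(C[...,2]>.013)&(C[...,2]<.022)&(C[...,1]>.05)&(C[...,1]<.105)&(C[...,0]>.44)&(C[...,0]<.63);print('floor',rect(C[m]))
m=(C[...,2]>.035)&(C[...,2]<.052)&(C[...,1]>.05)&(C[...,1]<.105)&(C[...,0]>.6)&(C[...,0]<.64);print('rear',m.sum(),rect(C[m]))
go(.5385,.0818,.09,89)
```

```text
front (array([451.9,  79.1]), array([241. ,  12.7]), 88.8)
floor (array([544.7,  77.5]), array([ 54.9, 161.6]), 89.7)
rear 56 (array([624.7,  76.6]), array([ 5.5, 52.6]), 1.0)
t45.1 at [ 0.4081 -0.2924  0.0869] yaw 89.0 tilt 0.077 F [ 0.   0.1 -2.8] open 0.0463 grip 63
 turn 0.000 shift units x -6.19 y 18.82 z -0.15
```

jog_arm(
  plan=[
    [-0.31,0.94,0,0,0,0,-1],
    [-0.31,0.94,0,0,0,0,-1],
    [-0.31,0.94,0,0,0,0,-1],
    [-0.31,0.94,0,0,0,0,-1],
    [-0.31,0.94,0,0,0,0,-1],
    [-0.31,0.94,0,0,0,0,-1],
    [-0.31,0.94,0,0,0,0,-1],
    [-0.31,0.94,0,0,0,0,-1],
  ],
)

```text
t: 45.95
tool_pos: [0.4602, -0.1423, 0.0872]
tool_rot: [-0.027, -3.141, -0.0]
contact_force: [0.3, -0.3, -1.7]
opening: 0.0461
grip_force: 63.2
```

jog_arm(
  plan=[
    [-0.31,0.94,0,0,0,0,-1],
    [-0.31,0.94,0,0,0,0,-1],
    [-0.31,0.94,0,0,0,0,-1],
    [-0.31,0.94,0,0,0,0,-1],
    [-0.31,0.94,0,0,0,0,-1],
    [-0.31,0.94,0,0,0,0,-1],
    [-0.31,0.94,0,0,0,0,-1],
    [-0.31,0.94,0,0,0,0,-1],
  ],
)

```text
t: 46.75
tool_pos: [0.5119, 0.0073, 0.0872]
tool_rot: [-0.027, -3.141, -0.0]
contact_force: [-0.1, 0.7, -2.2]
opening: 0.0457
grip_force: 63.2
```

jog_arm(
  plan=[
    [-0.31,0.94,0,0,0,0,-1],
    [-0.31,0.94,0,0,0,0,-1],
    [-0.31,0.94,0,0,0,0,-1],
    [-0.31,0.94,0,0,0,0,-1],
    [0,0,0,0,0,0,-1],
    [0,0,0,0,0,0,-1],
  ],
)

```text
t: 47.35
tool_pos: [0.5375, 0.0813, 0.0871]
tool_rot: [-0.023, -3.141, 0.001]
contact_force: [-0.9, 0.0, -1.8]
opening: 0.0464
grip_force: 63.2
```

Run:
```python
from h import *
go(.5405,.0818,.001,89)
im,d=snap('side'); C=cloud('side',d)
m=(C[...,2]>.085)&(C[...,2]<.16)&(C[...,1]>.03)&(C[...,1]<.12)&(C[...,0]>.4)&(C[...,0]<.64)&(im.sum(2)>300)
print(m.sum(),C[m].min(0),C[m].max(0))
```

```text
t47.4 at [0.5375 0.0813 0.0871] yaw 89.1 tilt 0.064 F [-0.9  0.  -1.8] open 0.0464 grip 63
 turn 0.003 shift units x -0.15 y 0.03 z 4.30
792 [0.45791638 0.04946455 0.10559027] [0.61237344 0.10429427 0.14126951]
```

jog_arm(
  plan=[
    [-0.27,0,0.4,0,0,0,-1],
    [0,0,0.8,0,0,0,-1],
    [0,0,0.8,0,0,0,-1],
    [0,0,0.8,0,0,0,-1],
    [0,0,0.6,0,0,0,-1],
    [0,0,0.5,0,0,0,-1],
    [0,0,0.3,0,0,0,-1],
    [0,0,0,0,0,0,-1],
  ],
)

```text
t: 48.2
tool_pos: [0.5426, 0.0812, 0.0023]
tool_rot: [-0.022, -3.14, 0.0]
contact_force: [-0.2, 0.7, -1.7]
opening: 0.0463
grip_force: 63.3
```

jog_arm(
  plan=[
    [0,0,0,0,0,0,-1],
  ],
)

```text
t: 48.3
tool_pos: [0.5438, 0.0813, 0.0038]
tool_rot: [0.022, 3.141, 0.0]
contact_force: [-0.2, 0.7, -1.6]
opening: 0.0463
grip_force: 63.3
```

jog_arm(
  plan=[
    [0,0,0.12,0,0,0,-1],
    [0,0,0,0,0,0,-1],
    [0,0,0,0,0,0,0.33],
    [0,0,0,0,0,0,0.33],
    [0,0,0,0,0,0,0.33],
    [0,0,-0.3,0,0,0,0.33],
    [0,0,-0.7,0,0,0,0.33],
    [0,0,-0.8,0,0,0,0.33],
  ],
)

```text
t: 49.1
tool_pos: [0.5432, 0.0812, 0.0381]
tool_rot: [-0.022, -3.141, 0.0]
contact_force: [-0.0, -0.1, 0.0]
opening: 0.0568
grip_force: 0.0
```

jog_arm(
  plan=[
    [0,0,-1,0,0,0,0.33],
    [0,0,-1,0,0,0,-1],
    [1,0,-0.5,0,0,0,-1],
    [1,0,0,0,0,0,-1],
    [1,0,0,0,0,0,-1],
    [1,0,0,0,0,0,-1],
    [1,0,0,0,0,0,-1],
    [1,0,0,0,0,0,-1],
  ],
)

```text
t: 49.9
tool_pos: [0.4233, 0.083, 0.0888]
tool_rot: [0.022, 3.139, 0.0]
contact_force: [-0.1, -0.3, 0.4]
opening: 0.0004
grip_force: 0.0
```

jog_arm(
  plan=[
    [1,0,0,0,0,0,-1],
    [0.6,0,0,0,0,0,-1],
    [0,0,0,0,0,0,-1],
  ],
)

```text
t: 50.2
tool_pos: [0.3911, 0.0835, 0.0883]
tool_rot: [0.022, 3.139, 0.0]
contact_force: [0.6, -0.5, 0.6]
opening: -0.0002
grip_force: 0.0
```

Run:
```python
from h import *
im,d=snap('side'); C=cloud('side',d)
for n,a,b in(('R',-.02,.035),('M',.045,.115),('L',.12,.19)):
    m=(C[...,2]>.047)&(C[...,2]<.057)&(C[...,1]>a)&(C[...,1]<b)&(C[...,0]>.456)&(C[...,0]<.63)
    P=C[m];A=np.c_[P[:,:2]-P[:,:2].mean(0),np.ones(len(P))];s=np.linalg.lstsq(A,P[:,2],rcond=None)[0];print(n,m.sum(),rect(P),s.round(4))
cv2.imwrite('pics/s7.png',cv2.resize(im[120:280,200:400,::-1],None,fx=4,fy=4,interpolation=cv2.INTER_CUBIC))
im,d=snap('top'); C=cloud('top',d)
blobs('tim',C,.03,.05,(.2,.6,.2,.4),20)
blobs('bars',C,.035,.06,(.3,.69,-.6,-.17))
go(.41,.079,.03,89)
```

```text
R 424 (array([544.2,   9.3]), array([ 49.2, 148.9]), 89.5) [0.0017 0.0579 0.0521]
M 372 (array([548.8,  77.6]), array([157.5,  54.3]), 1.9) [-0.0046  0.0482  0.0521]
L 320 (array([550.3, 151. ]), array([159.8,  56.3]), 4.2) [-0.0025  0.0503  0.0523]
tim (0.03, 0.05) 524 [207. 220.] z0.0403 (array([512.5, 283.4]), array([61.5, 59.9]), 4.7)
bars (0.035, 0.06) 1137 [437. 195.] z0.0463 (array([ 583.9, -286.5]), array([ 48.2, 151.9]), 6.1)
t50.3 at [0.3923 0.0834 0.0884] yaw 89.2 tilt 0.170 F [-0.2 -0.  -0.2] open -0.0000 grip 0
 turn 0.004 shift units x -0.89 y -0.20 z 2.92
```

View pics/s7.png

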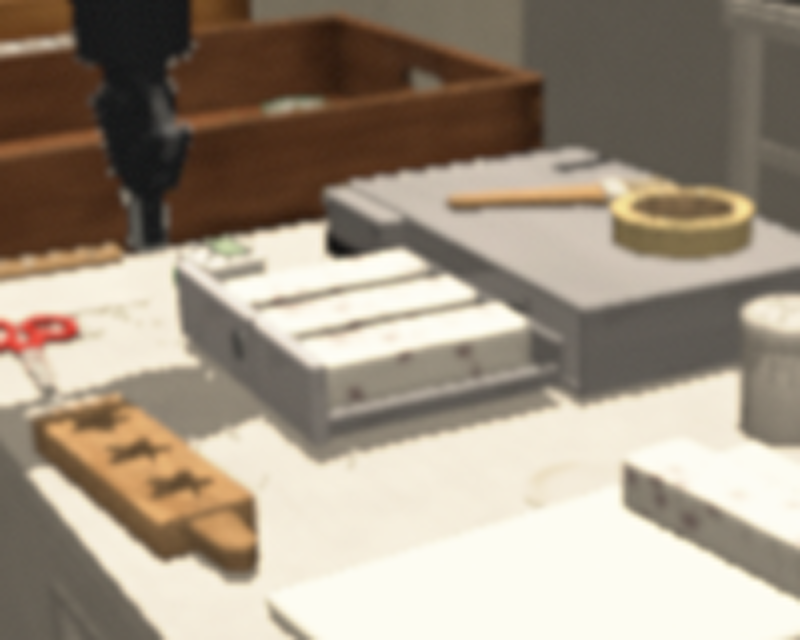

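All three fresh bars lie flat in the drawer (crop 220-530, 260-400) and the rested bar is on the board. Now I shut the drawer.

jog_arm(
  plan=[
    [0,-0.1,1,0,0,0,-1],
    [0,-0.1,1,0,0,0,-1],
    [0,0,1,0,0,0,-1],
    [0,0,1,0,0,0,-1],
    [-0.5,0,0,0,0,0,-1],
    [-0.7,0,0,0,0,0,-1],
    [-0.5,0,0,0,0,0,-1],
    [-0.3,0,0,0,0,0,-1],
  ],
)

```text
t: 51.1
tool_pos: [0.433, 0.0787, 0.0076]
tool_rot: [0.022, 3.141, 0.0]
contact_force: [-0.3, -1.4, -0.1]
opening: -0.0002
grip_force: 0.0
```

jog_arm(
  plan=[
    [-0.3,0,0,0,0,0,-1],
    [-0.3,0,0,0,0,0,-1],
    [-0.3,0,0,0,0,0,-1],
    [-0.3,0,0,0,0,0,-1],
    [-0.4,0,0,0,0,0,-1],
    [-0.4,0,0,0,0,0,-1],
    [-0.4,0,0,0,0,0,-1],
    [-0.4,0,0,0,0,0,-1],
  ],
)

```text
t: 51.9
tool_pos: [0.4879, 0.0779, 0.0069]
tool_rot: [-0.022, -3.141, 0.0]
contact_force: [-1.2, -1.1, 1.3]
opening: -0.0
grip_force: 0.8
```

jog_arm(
  plan=[
    [-0.4,0,0,0,0,0,-1],
    [-0.4,0,0,0,0,0,-1],
    [-0.4,0,0,0,0,0,-1],
    [-0.4,0,0,0,0,0,-1],
    [-0.4,0,0,0,0,0,-1],
    [-0.4,0,0,0,0,0,-1],
    [-0.4,0,0,0,0,0,-1],
    [-0.4,0,0,0,0,0,-1],
  ],
)

```text
t: 52.7
tool_pos: [0.5515, 0.0771, 0.0069]
tool_rot: [-0.022, -3.14, 0.0]
contact_force: [-6.2, -1.3, 4.0]
opening: 0.0001
grip_force: 3.0
```

Run:
```python
from h import *
go(.6127,.0767,.008,89)
```

```text
t52.7 at [0.5515 0.0771 0.0069] yaw 89.2 tilt 0.064 F [-6.2 -1.3  4. ] open 0.0001 grip 3
 turn 0.004 shift units x -3.06 y 0.03 z -0.06
```

jog_arm(
  plan=[
    [-0.4,0,0,0,0,0,-1],
    [-0.4,0,0,0,0,0,-1],
    [-0.4,0,0,0,0,0,-1],
    [-0.4,0,0,0,0,0,-1],
    [-0.4,0,0,0,0,0,-1],
    [-0.3,0,0,0,0,0,-1],
    [-0.2,0,0,0,0,0,-1],
    [0,0,0,0,0,0,-1],
  ],
)

```text
t: 53.5
tool_pos: [0.6009, 0.0761, 0.0069]
tool_rot: [-0.022, -3.139, 0.001]
contact_force: [-5.9, -2.5, 2.9]
opening: 0.0
grip_force: 2.7
```

jog_arm(
  plan=[
    [-0.2,0,0,0,0,0,-1],
    [-0.1,0,0,0,0,0,-1],
    [-0.1,0,0,0,0,0,-1],
    [-0.1,0,0,0,0,0,-1],
    [0,0,0,0,0,0,-1],
  ],
)

```text
t: 54.0
tool_pos: [0.61, 0.076, 0.0068]
tool_rot: [-0.022, -3.137, 0.001]
contact_force: [-8.3, -3.5, 4.5]
opening: 0.0002
grip_force: 3.9
```

jog_arm(
  plan=[
    [-0.1,0,0,0,0,0,-1],
    [-0.1,0,0,0,0,0,-1],
    [0,0,0,0,0,0,-1],
    [0,0,0,0,0,0,-1],
  ],
)

```text
t: 54.4
tool_pos: [0.6125, 0.0759, 0.0068]
tool_rot: [-0.022, -3.133, 0.001]
contact_force: [-13.8, -2.1, 8.9]
opening: -0.0
grip_force: 6.8
```

Force and position match the full press at the start (0.6127, 13 N). Now I release slowly and check that it latched.

jog_arm(
  plan=[
    [0.3,0,0,0,0,0,-1],
    [0.5,0,0,0,0,0,-1],
    [1,0,0,0,0,0,-1],
    [1,0,0,0,0,0,-1],
    [1,0,0,0,0,0,-1],
    [1,0,-0.5,0,0,0,-1],
    [0,0,-1,0,0,0,-1],
    [0,0,-1,0,0,0,-1],
  ],
)

```text
t: 55.2
tool_pos: [0.5189, 0.078, 0.0574]
tool_rot: [0.022, 3.141, 0.001]
contact_force: [0.3, -0.5, 0.9]
opening: -0.0
grip_force: 0.0
```

jog_arm(
  plan=[
    [0,1,-1,0,0,0,1],
    [0,1,0,0,0,0,1],
    [0,1,0,0,0,0,1],
    [0,1,0,0,0,0,1],
    [0,1,0,0,0,0,1],
    [0,0,0,0,0,0,1],
  ],
)

```text
t: 55.8
tool_pos: [0.5212, 0.1797, 0.0776]
tool_rot: [0.018, 3.14, 0.002]
contact_force: [-0.5, -0.1, -0.4]
opening: 0.0843
grip_force: 0.0
```

Run:
```python
from h import *
im,d=snap('top'); C=cloud('top',d)
m=(C[...,2]>.058)&(C[...,2]<.08)&(C[...,1]>-.05)&(C[...,1]<.06)&(C[...,0]>.4)&(C[...,0]<.632);print('front',rect(C[m]))
m=(C[...,2]>.058)&(C[...,2]<.08)&(C[...,1]>-.05)&(C[...,1]<.2)&(C[...,0]>.4)&(C[...,0]<.632);print('front',rect(C[m]))
m=(C[...,2]>.055)&(C[...,2]<.08)&(C[...,1]>.212)&(C[...,1]<.3)&(C[...,0]>.55)&(C[...,0]<.632);print('panel front x',np.percentile(C[m][:,0],[1,50]))
blobs('tim',C,.03,.05,(.2,.6,.2,.4),20)
im,d=snap('side'); C=cloud('side',d)
blobs('tim',C,.034,.05,(.2,.6,.2,.4),20)
blobs('bars',C,.035,.06,(.3,.69,-.6,-.17))
go(.514,.283,.09,97)
```

```text
front (array([618.4,   7.9]), array([103.4,  12.9]), 88.6)
front (array([619.4,  55.7]), array([199. ,  13.1]), 88.9)Traceback (most recent call last):
  File "<stdin>", line 5, in <module>
    return _quantile_unchecked(
        a, q, axis, out, overwrite_input, method, keepdims, weights)
    return _ureduce(a,
                    func=_quantile_ureduce_func,
    ...<5 lines>...
                    overwrite_input=overwrite_input,
                    method=method)
    r = func(a, **kwargs)
    result = _quantile(arr,
                       quantiles=q,
    ...<2 lines>...
                       out=out,
                       weights=wgt)
    slices_having_nans = np.isnan(arr[-1, ...])
                                  ~~~^^^^^^^^^
IndexError: index -1 is out of bounds for axis 0 with size 0
```

Run:
```python
from h import *
z=np.load('last_top.npz');C=cloud('top',z['d'])
im,d=snap('side'); D=cloud('side',d)
for n,c in(('top',C),('side',D)):
    m=(c[...,2]>.036)&(c[...,2]<.046)&(c[...,0]>.42)&(c[...,0]<.59)&(c[...,1]>.22)&(c[...,1]<.35);print(n,m.sum(),rect(c[m]) if m.sum()>9 else '')
blobs('bars',D,.035,.06,(.3,.69,-.6,-.17))
m=(D[...,2]>.05)&(D[...,2]<.08)&(D[...,1]>-.05)&(D[...,1]<.2)&(D[...,0]>.4)&(D[...,0]<.632);print('front',rect(D[m]))
go(.517,.283,.05,97.9)
```

```text
top 178 (array([513.5, 268.6]), array([41.5, 28.3]), 5.8)
side 113 (array([516.1, 281.6]), array([52.9, 58.8]), 4.7)
bars (0.035, 0.06) 903 [387. 245.] z0.0459 (array([ 581.8, -289.2]), array([ 48.9, 149.2]), 6.0)
front (array([618.7,  74.1]), array([243.3,  14.9]), 88.8)
t55.9 at [0.521  0.1779 0.0773] yaw 89.3 tilt 0.062 F [0.3 0.4 0.1] open 0.0854 grip 0
 turn -0.192 shift units x -0.52 y 5.24 z 1.36
```

jog_arm(
  plan=[
    [0,0,0,0,0,-0.16,1],
    [-0.06,0.87,0,0,0,0,1],
    [-0.06,0.87,0,0,0,0,1],
    [-0.06,0.87,0,0,0,0,1],
    [-0.06,0.87,0,0,0,0,1],
    [-0.06,0.87,0,0,0,0,1],
    [-0.06,0.87,0,0,0,0,1],
    [0,0,0,0,0,0,1],
  ],
)

```text
t: 56.7
tool_pos: [0.5162, 0.2841, 0.0771]
tool_rot: [-0.178, 3.136, 0.001]
contact_force: [-0.1, 0.5, 1.1]
opening: 0.0852
grip_force: 0.0
```

jog_arm(
  plan=[
    [0,0,1,0,0,0,1],
    [0,0,1,0,0,0,1],
    [0,0,0.8,0,0,0,1],
    [0,0,0,0,0,0,1],
  ],
)

```text
t: 57.1
tool_pos: [0.514, 0.281, 0.0178]
tool_rot: [0.175, -3.131, 0.003]
contact_force: [0.3, 0.4, -0.3]
opening: 0.0851
grip_force: 0.0
```

Run:
```python
from h import *
go(.5165,.2825,-.02,96.5)
im,d=snap('side'); D=cloud('side',d)
c=D;m=(c[...,2]>.036)&(c[...,2]<.046)&(c[...,0]>.42)&(c[...,0]<.59)&(c[...,1]>.22)&(c[...,1]<.35);print(m.sum(),rect(c[m]) if m.sum()>9 else '')
cv2.imwrite('pics/s8.png',cv2.resize(im[140:220,210:310,::-1],None,fx=7,fy=7,interpolation=cv2.INTER_CUBIC))
```

```text
t57.1 at [0.514  0.281  0.0178] yaw 96.4 tilt 0.335 F [ 0.3  0.4 -0.3] open 0.0851 grip 0
 turn -0.002 shift units x -0.13 y 0.06 z 1.89
116 (array([516.5, 280.7]), array([51.4, 64. ]), 6.1)
```

View pics/s8.png

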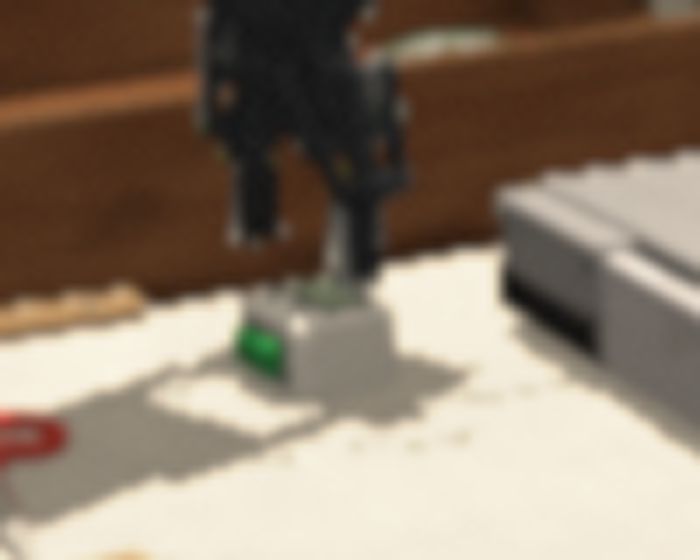

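The fingers straddle the timer from above, and its green bar faces the robot (crop (260,350)). Lowering with force checks.

jog_arm(
  plan=[
    [-0.1,0.05,0.5,0,0,0,1],
    [0,0,0.5,0,0,0,1],
    [0,0,0.3,0,0,0,1],
    [0,0,0,0,0,0,1],
  ],
)

```text
t: 57.55
tool_pos: [0.5172, 0.2829, -0.0064]
tool_rot: [0.175, -3.134, 0.001]
contact_force: [-0.1, 0.0, 0.1]
opening: 0.0854
grip_force: 0.0
```

jog_arm(
  plan=[
    [0,0,0.3,0,0,0,1],
    [0,0,0.2,0,0,0,1],
    [0,0,0,0,0,0,1],
  ],
)

```text
t: 57.85
tool_pos: [0.5176, 0.2831, -0.0157]
tool_rot: [0.175, -3.136, 0.001]
contact_force: [0.0, -0.7, -0.3]
opening: 0.0853
grip_force: 0.0
```

jog_arm(
  plan=[
    [0,0,0,0,0,0,-1],
    [0,0,0,0,0,0,-1],
    [0,0,0,0,0,0,-1],
    [0,0,0,0,0,0,-1],
  ],
  grip_force=30,
)

```text
t: 58.25
tool_pos: [0.5186, 0.2835, -0.0145]
tool_rot: [-0.175, 3.136, 0.001]
contact_force: [0.0, -0.3, 1.9]
opening: 0.0573
grip_force: 33.3
```

Run:
```python
from h import *
go(.585,.2535,-.02,89)
```

```text
t58.2 at [ 0.5186  0.2835 -0.0145] yaw 96.4 tilt 0.065 F [ 0.  -0.3  1.9] open 0.0573 grip 33
 turn 0.164 shift units x -3.35 y -1.44 z 0.28
```

jog_arm(
  plan=[
    [0,0,-0.25,0,0,0.165,-1],
    [-0.5,-0.36,0,0,0,0,-1],
    [-0.8,-0.36,0,0,0,0,-1],
    [-0.8,-0.36,0,0,0,0,-1],
    [-0.8,-0.36,0,0,0,0,-1],
    [-0.3,0,0,0,0,0,-1],
    [0,0,0.23,0,0,0,-1],
    [0,0,0,0,0,0,-1],
  ],
)

```text
t: 59.05
tool_pos: [0.5824, 0.2535, -0.0144]
tool_rot: [0.028, 3.14, 0.001]
contact_force: [-1.7, -0.1, -0.6]
opening: 0.0575
grip_force: 33.0
```

jog_arm(
  plan=[
    [-0.15,0,0,0,0,0,-1],
    [-0.15,0,0,0,0,0,-1],
    [0,0,0,0,0,0,-1],
  ],
)

```text
t: 59.35
tool_pos: [0.587, 0.2538, -0.0144]
tool_rot: [-0.027, -3.14, -0.0]
contact_force: [-2.6, -0.3, 3.7]
opening: 0.0575
grip_force: 33.5
```

jog_arm(
  plan=[
    [-0.15,0,0,0,0,0,-1],
    [0,0,0,0,0,0,-1],
  ],
)

```text
t: 59.55
tool_pos: [0.5899, 0.2537, -0.0144]
tool_rot: [-0.027, -3.14, -0.0]
contact_force: [-5.1, 0.9, 5.7]
opening: 0.0574
grip_force: 33.5
```

Run:
```python
from h import *
go(.585,.2535,-.0145,89)
im,d=snap('side'); D=cloud('side',d)
c=D;m=(c[...,2]>.034)&(c[...,2]<.046)&(c[...,0]>.42)&(c[...,0]<.612)&(c[...,1]>.2)&(c[...,1]<.32)&(im.sum(2)>200);print(m.sum(),rect(c[m]),np.median(c[m][:,2]))
```

```text
t59.5 at [ 0.5899  0.2537 -0.0144] yaw 89.0 tilt 0.070 F [-5.1  0.9  5.7] open 0.0574 grip 33
 turn 0.000 shift units x 0.24 y -0.01 z 0.00
95 (array([583.9, 247.4]), array([45.2, 79.3]), 9.4) 0.040736849102078164
```

jog_arm(
  plan=[
    [-0.1,0,0,0,0,0,-1],
    [0,0,0,0,0,0,-1],
  ],
)

```text
t: 59.8
tool_pos: [0.5897, 0.2536, -0.0144]
tool_rot: [-0.027, -3.135, 0.001]
contact_force: [-11.9, 0.1, 12.0]
opening: 0.0578
grip_force: 34.1
```

jog_arm(
  plan=[
    [-0.1,0,0,0,0,0,-1],
    [0,0,0,0,0,0,-1],
    [0,0,0,0,0,0,-1],
  ],
)

```text
t: 60.1
tool_pos: [0.5902, 0.2533, -0.0145]
tool_rot: [-0.027, -3.132, 0.002]
contact_force: [-17.5, -0.6, 15.0]
opening: 0.0575
grip_force: 31.5
```

jog_arm(
  plan=[
    [0.2,0,0,0,0,0,-1],
    [0,0,0,0,0,0,1],
    [0,0,0,0,0,0,1],
    [0,0,0,0,0,0,1],
    [0,0,-0.5,0,0,0,1],
    [0,0,-1,0,0,0,1],
    [0,0,-1,0,0,0,1],
    [0,0,-1,0,0,0,1],
  ],
)

```text
t: 60.9
tool_pos: [0.5909, 0.2531, 0.0568]
tool_rot: [0.029, 3.141, 0.0]
contact_force: [0.8, -0.1, 0.0]
opening: 0.0853
grip_force: 0.0
```

jog_arm(
  plan=[
    [1,0,0,0,0,0,1],
    [1,0,0,0,0,0,-1],
    [1,0,0,0,0,0,-1],
    [0.6,0,0,0,0,0,-1],
    [0,0,0,0,0,0,-1],
    [0,0,0,0,0,0,-1],
  ],
)

```text
t: 61.5
tool_pos: [0.5193, 0.2546, 0.056]
tool_rot: [0.028, 3.14, 0.0]
contact_force: [0.5, -0.3, -0.9]
opening: 0.0122
grip_force: 0.0
```

Run:
```python
from h import *
im,d=snap('side'); D=cloud('side',d)
c=D;m=(c[...,2]>.035)&(c[...,2]<.045)&(c[...,0]>.42)&(c[...,0]<.612)&(c[...,1]>.2)&(c[...,1]<.32);print(m.sum(),rect(c[m]),np.median(c[m][:,2]))
i=im.astype(int);g=(i[...,1]>i[...,0]+40)&(i[...,1]>i[...,2]+30)&(D[...,0]>.5)&(D[...,0]<.6)&(D[...,1]>.2)&(D[...,1]<.32)
P=D[g];print('green',g.sum(),P.min(0) if len(P) else '',P.max(0) if len(P) else '',np.median(P,0))
im,d=snap('top'); C=cloud('top',d);c=C
m=(c[...,2]>.035)&(c[...,2]<.046)&(c[...,0]>.42)&(c[...,0]<.612)&(c[...,1]>.2)&(c[...,1]<.32);print(m.sum(),rect(c[m]))
go(.53,.2535,-.016,89)
```

```text
117 (array([587.5, 251.4]), array([61.5, 52. ]), 85.5) 0.041103232217761916
green 12 [0.55222424 0.23216832 0.02156471] [0.5563886  0.25452466 0.03016427] [0.55488786 0.2422362  0.02562259]
216 (array([587.2, 238.2]), array([49.2, 28.1]), 1.7)
t61.6 at [0.5196 0.2545 0.0558] yaw 89.0 tilt 0.063 F [-0.  -0.2  0.5] open 0.0004 grip 0
 turn -0.001 shift units x -0.52 y -0.04 z 3.59
```

jog_arm(
  plan=[
    [0,-0.1,1,0,0,0,-1],
    [0,0,1,0,0,0,-1],
    [0,0,0.9,0,0,0,-1],
    [0,0,0.4,0,0,0,-1],
    [0,0,0.2,0,0,0,-1],
    [-0.5,0,0,0,0,0,-1],
    [-0.3,0,0,0,0,0,-1],
    [0,0,0,0,0,0,-1],
  ],
)

```text
t: 62.4
tool_pos: [0.537, 0.2525, -0.013]
tool_rot: [0.029, 3.138, 0.001]
contact_force: [0.3, -0.2, -0.3]
opening: 0.0
grip_force: 0.0
```

jog_arm(
  plan=[
    [-0.15,0,0,0,0,0,-1],
    [-0.15,0,0,0,0,0,-1],
    [0,0,0,0,0,0,-1],
  ],
)

```text
t: 62.7
tool_pos: [0.5411, 0.2522, -0.0143]
tool_rot: [0.028, 3.141, 0.0]
contact_force: [0.6, -0.2, -0.1]
opening: -0.0
grip_force: 0.0
```

jog_arm(
  plan=[
    [-0.15,0,0,0,0,0,-1],
    [0,0,0,0,0,0,-1],
  ],
)

```text
t: 62.9
tool_pos: [0.5436, 0.252, -0.0146]
tool_rot: [-0.028, -3.141, 0.0]
contact_force: [-0.3, -0.4, -0.1]
opening: -0.0001
grip_force: 0.0
```

jog_arm(
  plan=[
    [-0.15,0,0,0,0,0,-1],
    [0,0,0,0,0,0,-1],
  ],
)

```text
t: 63.1
tool_pos: [0.5459, 0.252, -0.0148]
tool_rot: [-0.028, -3.139, 0.0]
contact_force: [-3.6, 0.1, 2.7]
opening: -0.0
grip_force: 1.8
```

jog_arm(
  plan=[
    [-0.15,0,0,0,0,0,-1],
    [0,0,0,0,0,0,-1],
  ],
)

```text
t: 63.3
tool_pos: [0.5486, 0.2519, -0.0149]
tool_rot: [-0.028, -3.139, 0.001]
contact_force: [-5.4, -0.7, 4.1]
opening: 0.0004
grip_force: 3.0
```

jog_arm(
  plan=[
    [-0.1,0,0,0,0,0,-1],
    [0,0,0,0,0,0,-1],
  ],
)

```text
t: 63.5
tool_pos: [0.5486, 0.2519, -0.0149]
tool_rot: [-0.028, -3.134, 0.001]
contact_force: [-12.6, -0.1, 9.2]
opening: -0.0001
grip_force: 6.2
```

jog_arm(
  plan=[
    [0,0,0,0,0,0,-1],
    [0,0,0,0,0,0,-1],
    [0,0,0,0,0,0,-1],
    [0.3,0,0,0,0,0,-1],
    [0.5,0,0,0,0,0,-1],
    [1,0,0,0,0,0,-1],
    [1,0,-0.5,0,0,0,-1],
    [0,0,-1,0,0,0,-1],
  ],
)

```text
t: 64.3
tool_pos: [0.4918, 0.2522, 0.0131]
tool_rot: [-0.027, -3.137, 0.003]
contact_force: [1.0, 1.0, -0.5]
opening: -0.0002
grip_force: 0.0
```

jog_arm(
  plan=[
    [1,0,-1,0,0,0,-1],
    [1,0,-1,0,0,0,-1],
    [1,0,-1,0,0,0,-1],
    [1,0,0,0,0,0,-1],
    [0,0,0,0,0,0,-1],
    [0,0,0,0,0,0,-1],
  ],
)

```text
t: 64.9
tool_pos: [0.416, 0.2544, 0.0755]
tool_rot: [0.028, 3.14, 0.0]
contact_force: [1.2, 0.7, -0.7]
opening: 0.0
grip_force: 0.0
```

Run:
```python
from h import *
im,d=snap('side'); D=cloud('side',d)
c=D;m=(c[...,2]>.035)&(c[...,2]<.045)&(c[...,0]>.42)&(c[...,0]<.612)&(c[...,1]>.2)&(c[...,1]<.32);print('timer',m.sum(),rect(c[m]),np.median(c[m][:,2]))
i=im.astype(int);g=(i[...,1]>i[...,0]+40)&(i[...,1]>i[...,2]+30)&(D[...,0]>.5)&(D[...,0]<.6)&(D[...,1]>.2)&(D[...,1]<.32)
P=D[g];print('green',g.sum(),np.median(P,0))
m=(D[...,2]>.05)&(D[...,2]<.08)&(D[...,1]>-.05)&(D[...,1]<.2)&(D[...,0]>.4)&(D[...,0]<.632);print('front',rect(D[m]))
blobs('bars',D,.035,.06,(.3,.69,-.6,-.17))
im,d=snap('top','end.png')
```

```text
timer 116 (array([586.6, 250.9]), array([61.6, 48.6]), 87.2) 0.04110892722895842
green 19 [0.55494679 0.24450369 0.02715564]
front (array([619.2,  76.4]), array([246.8,  16.5]), 89.0)
bars (0.035, 0.06) 907 [387. 245.] z0.0458 (array([ 582.5, -288. ]), array([ 48.4, 152.8]), 5.1)
```

View pics/end.png

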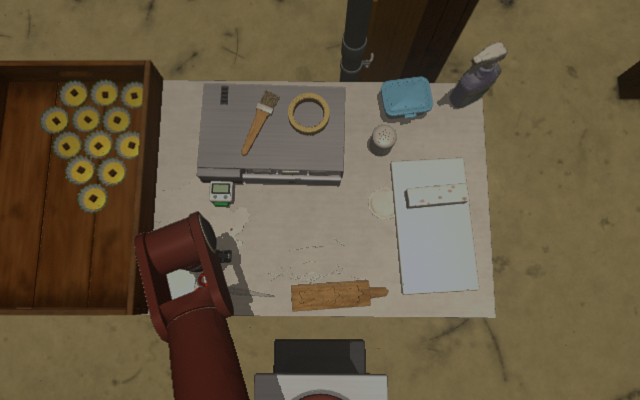

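The drawer is shut, and the timer stands at the stop at (221,192) with its green bar out again. The rested bar is on the board at (437,195) and the shaker is where it was at (384,139). Handing in.

```bash
python3 -c "
from station import ctrl
print(ctrl.finish_job())"
```

```text
the job is handed in; nothing more can be done
None
```

I handed the job in at about 65 s with every step carried out, but the hand-in gave no verdict: three fresh bars flat in the latched drawer, the rested bar on the board, and the timer started and left upright with its green bar out.

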